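# Move a snapped-in battery pack from the logger to its charging cradle

### The arm

A 7-joint arm with a two-finger parallel gripper is mounted at the origin on a cart in front of the work surface, level with it; the furniture and walls round the work are solid. World frame = base frame: x ahead of the robot, y to its left, z up, the work surface at z = 0. Lengths are in m, angles in rad, forces in N, time in s.
With the tool pointing down it reaches from about 0.4 to 0.875 m from the base axis. Payload 4.4 kg.
Tool frame: the origin (TCP) lies at the very end of the fingers, on their centre line; the grasp point (between the pads) lies 19 mm behind it (r.tcp_to_grasp is the distance from the TCP to the grasp point, in m); z points along the fingers, y is the direction in which the jaws open and shut (so a half turn about z gives the same grasp; the last joint's range is limited). The gripper opens to 85 mm and grips with 20 to 120 N. Pads are 22 mm wide; open, the fingers measure 114 mm over their backs; the gripper's body (76 mm by 85 mm) begins 54 mm behind the grasp point. The pads swing forward as they close: fully open they stand 13 mm farther back than shut.
Start: joints at [1.164, 0.628, 0.038, 1.517, -0.027, 0.996, -0.02], TCP at [0.217, -0.613, 0.199] pointing down, gripper open.
Joint ranges: [-3.06, 3.06], [-0.37, 2.12], [-1.25, 1.32], [0.18, 2.47], [-1.1, 4.24], [0.23, 1.98], [-2.94, 2.94]. Speed limits (rad/s): [2.57, 2.57, 3.14, 3.14, 3.14, 3.14, 3.14].

### API

Orientations are given as a unit quaternion [x, y, z, w].
In Python, from bench import get_state, capture, order, r gives the robot as it stands. The module is installed in compiled form; this text tells all that it offers.
- The arm moves only by the tool arm_command, never from a script. Its arguments are lists of equal length, an entry for each row: "dr": the turn, a rotation vector about the tool's x, y, z in rad, a list of three; "dp": the shift along the tool's x, y, z in mm, a list of three; "gripper": the gripper command: -1 is fully open, 1 is shut, values between are in proportion. In form: {"dr": [[wx, wy, wz], ...], "dp": [[x, y, z], ...], "gripper": [gripper, ...]}. A call has 1 to 5 rows; each row is the pose to reach, as a shift and turn from the pose measured when the call began, along the tool's axes at that moment; what a row does not reach only later rows make up. A row lasts 1/12 s, in which the tool goes at most 41.7 mm and 7.16 degrees, less where a joint would pass 70% of its speed; a pose out of reach is approached as far as the arm can. A call with a gripper value outside its range is refused whole. The fingers move at their own pace and stop on an object; "newtons" is the grip in N (left out, the last holds). Time passes only in rows, so rows that repeat a pose let the fingers close. It gives the time, the measured TCP pose, the force and the opening at its end, in the units of the state.
- get_state(): the state, without advancing time (a new reading comes with each control period).
- capture(name): name is "scene" or "top"; returns a dict with "frame" (400x640x3 uint8, red, green, blue), "camera_matrix" (3x3 intrinsics, pixels), "eye" and "rotation" of the camera in the world. Camera axes: x right, y up, looking along -z (the intrinsics and any distortion apply to the point x, -y, -z); pixel columns grow to the right and rows downward; lengths in m; the calibration is good to about 2 mm. A picture is of the moment at which its call begins. There is no depth.
- order.sign_off(): hands the job in, once; it reports no verdict.
The state is a dict: "time": time; "q": joint angles; "joint_vel": joint speeds; "tau": joint torques, N m; "tool_pos": TCP position; "tcp_rot": TCP orientation; "contact_force": force on the tool from outside, world axes, zero at the start; "torque": the same for the moment, N m; "finger_gap": finger opening in m.
Only numpy, scipy, OpenCV 4.12 (cv2) and the standard library are available. Lean on these libraries where they do the work, as an engineer would, in place of code of your own. Each camera call takes 0.05 s, during which the arm holds its last target. There are 200 camera calls.

### The job

Take the black battery pack out of the data logger by squeezing its sprung snap tab in and lifting it free while you keep the tab squeezed, then push it down into the charging cradle, tab towards the robot's side as before, until you feel it fully home on the floor, so that its tab snaps out under the lip when you let go; how deep that floor lies differs from cradle to cradle. Never wrench the pack, neither against the latch nor sideways, and feel your way down slowly rather than ramming it into the cradle: it and the two bays take only moderate force. Leave the vials and the tube holder where they are.

Things in the scene. Friction and masses are not known exactly. Their poses are not given: they have to be found in the camera images.
- pack: Black battery pack, upright block 40 (x) x 56 (y) x 84 (z) mm, about 0.15 kg. Origin: centre of its underside, z up. Grey snap tab in the middle of its -x face; +x face plain. Latched in the logger at the start, 54 mm of it above the rim. Grip it from above across x, one finger on the tab's pad: 46 mm wide there with the tab out, 41 mm with it in.
- pack_tab (a joint): Travel of the grey snap tab, which slides straight into the pack along its +x. 0 = fully out (latched), 0.005 m = fully in; in at least 4 mm, its hook passes the lip. Spring: 4 N at the start to 12 N fully in, plus friction of the loaded hook; a grip of 20 N or more presses it home.
- tab_pad (a point): Middle of the outer face of the tab's ribbed thumb pad, moving with the tab: tab out, at x -26, y 0, z 60 mm of the pack. The pad is 26 mm wide (y), reaches from 44 to 76 mm above the pack's underside and stands 6 mm proud of the -x face. Squeezed, the grip's middle lies at x -0.5 mm of the pack; closed off that middle, the fingers shove the pack sideways against the bay.
- tab_hook (a point): Tip of the hook low on the tab, moving with the tab: tab out, at x -24.5, y 0, z 20 mm of the pack (its flat top). It catches under the lip of the bay's -x wall. Put back, it springs out below the lip only if the pack is pressed down to within about 1 mm of the bay's floor when the tab is let go.
- logger: Grey data logger fixed to the table, 36 mm high, a small screen and three keys on its top at the +y end. Origin on the table under the centre of its battery bay, z up, tab side of the bay to -x. The housing reaches from x -37 to +37 and from y -42 to +78 mm. It takes 30 N from the pack, in any direction.
- logger_bay (a point): Centre of the floor of the logger's bay, 6 mm above the table, axes as the logger's. Bay: 42.4 x 58.4 mm inside (1.2 mm clearance all round), 30 mm deep, top 4 mm bevelled outwards at 45 degrees. Two sprung pins in the floor by the tab side push the pack up (7 N at the floor, 4 N at 5 mm), so a latched pack rides about 1.5 mm above the floor, hook against the lip.
- cradle: White charging cradle fixed to the table, 74 (x) x 84 (y) x 46 (z) mm on a slightly wider grey foot, no screen, a black status window on its -x side. Origin on the table under the centre of its bay, z up, the bay's tab side to -x. It takes 40 N from the pack; come down on its floor slowly.
- cradle_bay (a point): Point at the middle of the cradle's bay, 12 mm above the table and 34 mm below its rim, axes as the cradle's. The bay is like the logger's (same clearance, bevel, lip and pins) and empty, but its floor, lip and pins form one insert clamped at an unknown height, different every time: the floor lies anywhere from 6 mm below to 6 mm above this point and must be felt.
- vial_1: Bystander: loose glass vial with a white cap (the left one of two), 24 x 24 x 54 mm, upright; origin at the centre of its underside. To be left alone.
- vial_3: Bystander: loose glass vial with a white cap (the right one of two), 24 x 24 x 54 mm, upright; origin at the centre of its underside. To be left alone.
- tube_holder_d: Bystander: loose black rubber tube holder, 67 x 68 x 57 mm, upright; origin at the centre of its underside. To be left alone.

How it is judged:
On the way:
1. the pack has been lifted clear of the logger's bay with its tab squeezed in (z of pack in the frame of logger_bay above 0.035 m and value of joint pack_tab above 0.003 m), for 0.1 s.
At the end, for the whole second after the job is handed in: The pack stands latched in the cradle's bay: within 4 mm of its centre, its underside less than 9 mm above the middle height of the bay's floor (so hooked under the lip at any height of the insert), upright within 0.08 rad, at rest, its tab sprung out (less than 1 mm in) (horizontal distance between pack and cradle_bay below 0.004 m and z of pack in the frame of cradle_bay below 0.009 m and angle between pack's own z axis and vertical below 0.08 rad and value of joint pack_tab below 0.001 m and linear speed of pack below 0.01 m/s); the robot touches nothing.
It fails at once if the pack is wrenched against the logger: more than 30 N between them (contact force between pack and logger above 30 N).
It fails at once if the pack is rammed into the cradle: more than 40 N between them (contact force between pack and cradle above 40 N).
It fails at once if the glass vial with a white cap (the left one of two) is moved by more than 15 mm (distance of vial_1 from where it was at the start of the episode above 0.015 m).
It fails at once if the glass vial with a white cap (the right one of two) is moved by more than 15 mm (distance of vial_3 from where it was at the start of the episode above 0.015 m).
It fails at once if the black rubber tube holder is moved by more than 15 mm (distance of tube_holder_d from where it was at the start of the episode above 0.015 m).
It also fails if it takes over 56 s, if anything falls off the work surface, if the arm or the gripper's body presses on something with over 40 N, if the wrist force passes 120 N, or if a joint passes its speed limit or range.

## Working session

There is one attempt and no reset: what is moved stays moved. The work goes in short steps, Python scripts to look and compute and a tool call to move; the robot and the scene stay as the last step left them, time stands still between calls to the robot, and variables do not carry over. Pictures are saved under pics/ and viewed, about 8 in all and at most 12, crops included, and the job is handed in when it is done.

Besides the shell and the picture viewer there is one more tool, called after "Emit:" by a JSON object that holds its "method" and its "body". arm_command: Moves the arm, as the interface text tells. Its arguments: {"type":"object","properties":{"dr":{"type":"array","items":{"type":"array","items":{"type":"number"}}},"dp":{"type":"array","items":{"type":"array","items":{"type":"number"}}},"gripper":{"type":"array","items":{"type":"number"}},"newtons":{"type":"number"}},"required":["dr","dp","gripper"]}

```bash
mkdir -p pics
python3 - <<'E'
from bench import get_state, capture, order, r
import cv2,numpy as np
s=get_state();print({k:np.round(v,3) for k,v in s.items()});print(r.tcp_to_grasp)
for n in("scene","top"):
    c=capture(n);cv2.imwrite(f"pics/{n}0.png",c["frame"][:,:,::-1]);print(n,c["camera_matrix"],c["eye"],c["rotation"],[k for k in c])
E
```

```text
{'time': np.float64(0.0), 'q': array([ 1.164,  0.629,  0.038,  1.518, -0.027,  0.996, -0.02 ]), 'joint_vel': array([ 0.001,  0.003,  0.001,  0.   , -0.   , -0.   , -0.001]), 'tau': array([-1.0000e-03, -5.6340e+01,  1.2260e+00, -1.9344e+01,  1.1000e-02,
        1.1000e-02, -0.0000e+00]), 'tool_pos': array([ 0.217, -0.612,  0.198]), 'tcp_rot': array([ 0.986,  0.17 , -0.   , -0.001]), 'contact_force': array([ 0.577, -1.009, -0.291]), 'torque': array([ 0.006, -0.021, -0.003]), 'finger_gap': np.float64(0.085)}
0.0187
scene [[507.64998899   0.         321.89281105]
 [  0.         507.64998899 201.02235081]
 [  0.           0.           1.        ]] [-0.19647142  0.76132591  0.67415205] [-0.19623355  0.47047232  0.79222439 -0.33545298] ['frame', 'camera_matrix', 'eye', 'rotation']
top [[396.97696321   0.         320.70683281]
 [  0.         396.97696321 195.90614362]
 [  0.           0.           1.        ]] [0.39266854 0.02644875 1.08339066] [ 0.05525049 -0.06837328 -0.70411248  0.70462621] ['frame', 'camera_matrix', 'eye', 'rotation']
```

View pics/scene0.png

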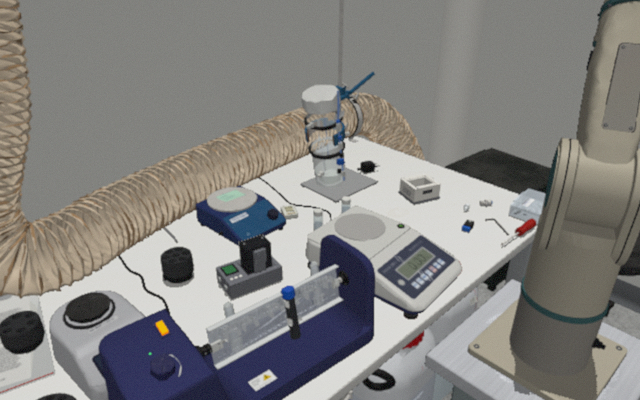

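View pics/top0.png

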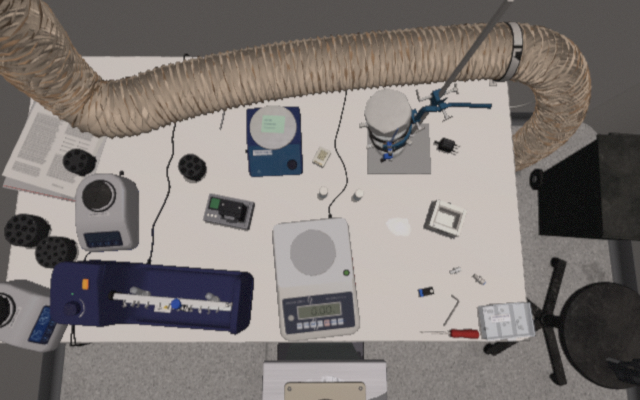

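The logger with the pack is at about (229,211) in the top view and the cradle at (445,218). The vials are at (323,192) and (359,195). I'll enlarge both places.

```bash
cat > h.py <<'E'
import numpy as np, cv2
from scipy.spatial.transform import Rotation as R
def ray(c,u,v):
    K=c["camera_matrix"];d=np.array([(u-K[0,2])/K[0,0],-(v-K[1,2])/K[1,1],-1.])
    return np.asarray(c["eye"]),R.from_quat(c["rotation"]).apply(d)
def at(c,u,v,z):
    e,d=ray(c,u,v);return e+d*(z-e[2])/d[2]
def proj(c,P):
    p=R.from_quat(c["rotation"]).inv().apply(np.atleast_2d(P)-c["eye"]);K=c["camera_matrix"]
    return np.c_[K[0,2]+K[0,0]*p[:,0]/-p[:,2],K[1,2]-K[1,1]*p[:,1]/-p[:,2]]
def crop(f,x,y,w,h,s):
    return cv2.resize(f[y:y+h,x:x+w],None,fx=s,fy=s,interpolation=cv2.INTER_CUBIC)
E
python3 - <<'E'
from bench import capture
from h import *
t=capture("top");s=capture("scene")
for c in(t,s): print(np.round(R.from_quat(c["rotation"]).as_matrix(),3).tolist())
a=[crop(t["frame"],200,185,60,50,6.5),crop(t["frame"],420,193,60,50,6.5),crop(s["frame"],212,232,75,62.5.__int__(),5.2),crop(s["frame"],390,165,75,62,5.2)]
a=[cv2.resize(i,(390,300)) if 0 else i[:300,:390] for i in a]
a=[cv2.copyMakeBorder(i,0,300-i.shape[0]if i.shape[0]<300 else 0,0,390-i.shape[1],0) for i in a]
m=np.vstack([np.hstack(a[:2]),np.hstack(a[2:])])
cv2.imwrite("pics/c1.png",m[:,:,::-1])
print(m.shape)
for u,v in((229,211),(445,218),(323,192),(359,195),(192,168)):print(at(t,u,v,0.04).round(3))
E
```

```text
[[-0.001, 0.985, -0.174], [-1.0, 0.002, 0.018], [0.019, 0.174, 0.985]]
[[-0.698, 0.347, -0.627], [-0.716, -0.332, 0.614], [0.005, 0.877, 0.48]]
(600, 780, 3)
[0.536 0.249 0.04 ]
[ 0.518 -0.324  0.04 ]
[0.588 0.001 0.04 ]
[ 0.58  -0.096  0.04 ]
[0.653 0.353 0.04 ]
```

View pics/c1.png

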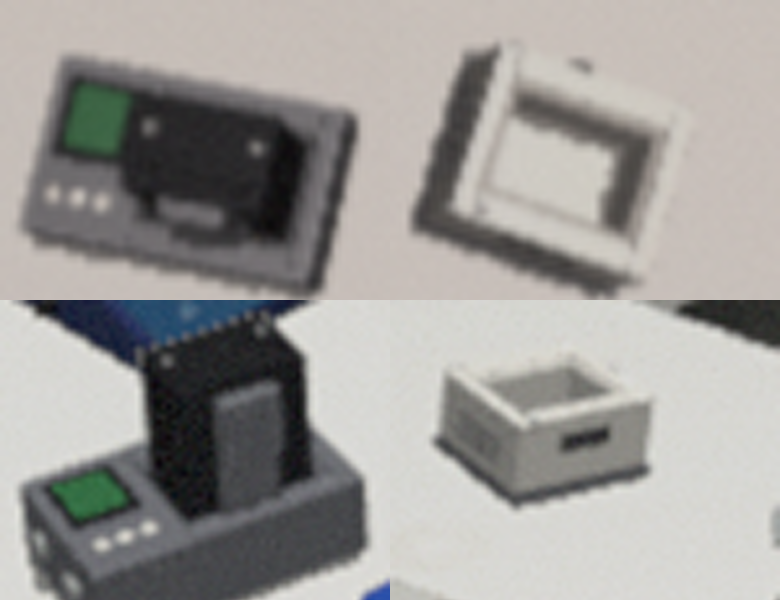

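```bash
cat > fit.py <<'E'
from bench import capture
from h import *
from scipy.optimize import least_squares
t=capture("top");s=capture("scene")
up=lambda p,o,k:((np.array(p)+.5)/k-.5)+np.array(o)
def W(p,m): 
    m=np.array(m,float);c,sn=np.cos(p[2]),np.sin(p[2])
    return np.c_[p[0]+c*m[:,0]-sn*m[:,1],p[1]+sn*m[:,0]+c*m[:,1],m[:,2]]
L=dict(t=([[65,60],[335,108],[300,283],[27,232]],(200,185),6.5,[[.037,.078,.036],[.037,-.042,.036],[-.037,-.042,.036],[-.037,.078,.036]]),
 s=([[25,187],[90,285],[365,188]],(212,232),5.2,[[.037,.078,.036],[-.037,.078,.036],[-.037,-.042,.036]]))
C=dict(t=([[115,42],[300,108],[248,275],[72,215]],(420,193),6.5,[[.037,.042,.046],[.037,-.042,.046],[-.037,-.042,.046],[-.037,.042,.046]]),
 s=([[55,72],[127,130],[260,100],[185,55]],(390,165),5.2,[[.037,.042,.046],[-.037,.042,.046],[-.037,-.042,.046],[.037,-.042,.046]]))
for n,D,p0 in(("L",L,[.53,.23,0]),("C",C,[.52,-.32,0])):
    def f(p,ks="ts"): return np.concatenate([(proj({"t":t,"s":s}[k],W(p,D[k][3]))-up(D[k][0],D[k][1],D[k][2])).ravel() for k in ks])
    for ks in("t","s","ts"):
        q=least_squares(f,p0,args=(ks,),x_scale=[.01,.01,.1],loss="soft_l1");print(n,ks,q.x.round(4),q.fun.round(1))
E
python3 fit.py
```

```text
L t [ 0.5343  0.2362 -0.1778] [-1.1 -0.6  1.5 -0.   1.1  0.4 -1.6  0.1]
L s [ 0.5288  0.2435 -0.227 ] [-0.8 -0.2  0.1 -0.1  0.6  0.2]
L ts [ 0.5336  0.2399 -0.1857] [-2.3 -0.5  0.2  0.4 -0.4  0.7 -3.   0.1 -0.8 -0.9  1.5 -1.4  0.7 -2.1]
C t [ 0.52   -0.3292 -0.328 ] [-0.9 -0.1  0.9 -0.1  1.7  0.6 -1.9 -0.5]
C s [ 0.5162 -0.3168 -0.3714] [-0.4  0.1 -0.1  0.2  0.5  0.5  0.  -1.6]
C ts [ 0.5204 -0.3257 -0.3445] [-1.9 -0.4 -0.2  0.1  0.   0.6 -3.4 -0.9  0.3 -1.1  1.1 -1.3  1.2 -1.2
  0.1 -3.1]
```

```bash
cat > ov.py <<'E'
from h import *
def W(p,m): 
    m=np.array(m,float);c,sn=np.cos(p[2]),np.sin(p[2])
    return np.c_[p[0]+c*m[:,0]-sn*m[:,1],p[1]+sn*m[:,0]+c*m[:,1],m[:,2]]
def box(x0,x1,y0,y1,z): return [[x0,y0,z],[x1,y0,z],[x1,y1,z],[x0,y1,z]]
LB=[box(-.037,.037,-.042,.078,.036),box(-.037,.037,-.042,.078,0),box(-.02,.02,-.028,.028,.0915)]
CB=[box(-.037,.037,-.042,.042,.046),box(-.037,.037,-.042,.042,0),box(-.0252,.0252,-.0332,.0332,.046)]
cols=[(255,0,0),(0,0,255),(0,200,0)]
def draw(c,p,B,x,y,w,h,k):
    im=crop(c["frame"],x,y,w,h,k).copy()
    for b,col in zip(B,cols):
        q=(proj(c,W(p,b))+.5-[x,y])*k-.5
        cv2.polylines(im,[np.round(q).astype(int)],True,col,1)
    return im
E
python3 - <<'E'
from bench import capture
from ov import *
t=capture("top");s=capture("scene")
l=[.5315,.2399,-.2];c=[.518,-.323,-.35]
m=np.vstack([np.hstack([draw(t,l,LB,200,187,56,42,7)[:294,:392],draw(t,c,CB,420,195,56,42,7)[:294,:392]]),
 np.hstack([draw(s,l,LB,212,232,78,58,5)[:290,:390],draw(s,c,CB,390,165,78,58,5)[:290,:390]]+[np.zeros((290,4,3),np.uint8)])])
cv2.imwrite("pics/c2.png",m[:,:,::-1])
E
```

```text
(no output)
```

View pics/c2.png

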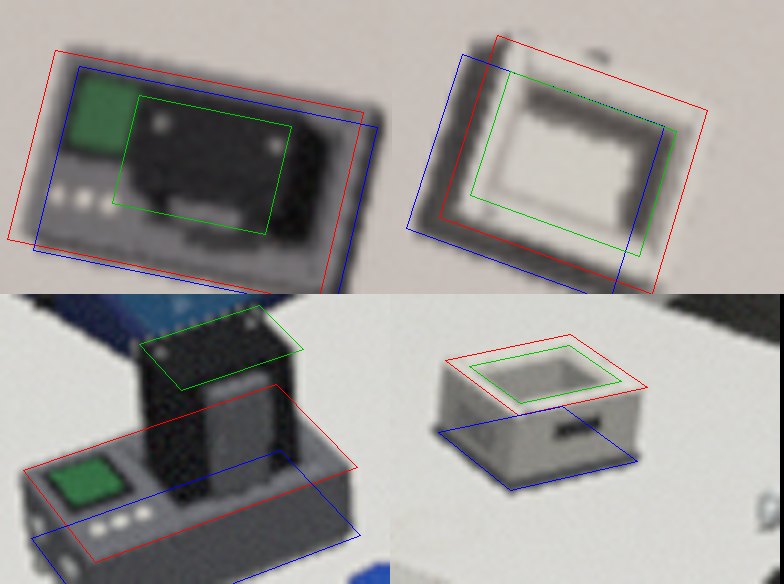

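The overlay misses by 2–3 px in the top view, so I need a bigger, contrast-stretched look with pixel ticks. To average out noise I'll combine several frames.

Run:
```python
from bench import capture
from h import *
o={}
for n in("top","scene"):
    fs=[capture(n) for _ in range(6)]
    f=np.mean([c["frame"] for c in fs],0);o[n]=f
np.savez("avg.npz",**o)
def tile(f,x,y,w,h,k):
    a=f[y:y+h,x:x+w];lo,hi=np.percentile(a,1),np.percentile(a,99.7)
    a=(np.clip((a-lo)/(hi-lo),0,1)**.6*255).astype(np.uint8)
    im=cv2.resize(a,None,fx=k,fy=k,interpolation=cv2.INTER_NEAREST).copy()
    for u in range(x,x+w):
        if u%5==0: cv2.line(im,(int((u-x+.5)*k),0),(int((u-x+.5)*k),8 if u%10 else 16),(255,0,0),1)
        if u%10==0: cv2.putText(im,str(u),(int((u-x+.5)*k)-10,26),0,.35,(255,0,0))
    for v in range(y,y+h):
        if v%5==0: cv2.line(im,(0,int((v-y+.5)*k)),(8 if v%10 else 16,int((v-y+.5)*k)),(255,0,0),1)
        if v%10==0: cv2.putText(im,str(v),(18,int((v-y+.5)*k)+4),0,.35,(255,0,0))
    return im
t,s=o["top"],o["scene"]
m=np.vstack([np.hstack([tile(t,203,190,55,42,7),tile(t,422,195,55,42,7)]),np.hstack([tile(s,213,233,77,60,5),tile(s,395,170,77,60,5)])])
print(m.shape);cv2.imwrite("pics/c3.png",m[:,:,::-1])
```

```text
(594, 770, 3)
```

View pics/c3.png

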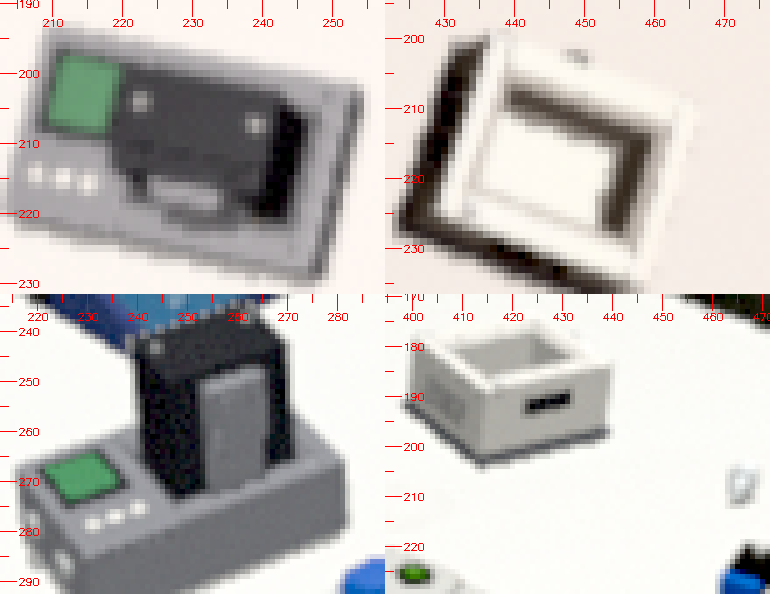

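The stretched view resolves it. The cradle rim's right corner is at top (465,209.5). In the scene view the rim corners are (400,180), (413.5,188), (440,183) and (425.5,175). The logger edges are crisp. I'll refine with an edge-gradient fit for each camera.

```bash
cat > ef.py <<'E'
from bench import capture
from ov import *
from scipy.optimize import minimize
from scipy.ndimage import map_coordinates
a=np.load("avg.npz");cam={n:capture(n) for n in("top","scene")}
G={}
for n in a:
    for sg in(1.5,.7):
        f=cv2.GaussianBlur(a[n].astype(np.float32),(0,0),sg)
        G[n,sg]=[np.stack([cv2.Sobel(f[:,:,k],-1,dx,1-dx,ksize=3) for k in range(3)]) for dx in(1,0)]
def c8(x,y0,y1,h): return np.array([[sx*x,y,z] for z in(0,h) for sx,y in((-1,y0),(1,y0),(1,y1),(-1,y1))])
# corner ids: 0(-,y0) 1(+,y0) 2(+,y1) 3(-,y1), +4 top
LO=c8(.037,-.042,.078,.036);CR=c8(.037,-.042,.042,.046)
PK=c8(.02,-.028,.028,.084)+[0,0,.0075]
top4=[(4,5),(5,6),(6,7),(7,4)]
def score(p,n,sg,parts,off=(0,0)):
    t=0;N=0
    for m,E in parts:
        q=proj(cam[n],W(p,m))+off
        for i,j in E:
            L=np.linalg.norm(q[j]-q[i]);w=np.linspace(.06,.94,60)[:,None]
            P=q[i]*(1-w)+q[j]*w;d=(q[j]-q[i])/L;nn=np.array([-d[1],d[0]])
            g=sum(nn[k]*np.stack([map_coordinates(G[n,sg][k][c],[P[:,1],P[:,0]],order=1) for c in range(3)]) for k in(0,1))
            t+=L*np.abs(g.mean(1)).sum();N+=L
    return -t/N
def fit(p0,S):
    p=np.array(p0,float)
    for sg in(1.5,.7):
        o=minimize(lambda z:sum(score(p+z*[.001,.001,.01],n,sg,pt) for n,pt in S.items()),np.zeros(3),method="Nelder-Mead",options=dict(initial_simplex=np.vstack([np.zeros(3),3*np.eye(3)])))
        p=p+o.x*[.001,.001,.01]
    return p.round(4),round(o.fun,1)
ST={"top":[(LO,top4+[(0,1)])],"scene":[(LO,[(6,7),(7,4),(4,5),(0,4),(3,7),(2,6)])]}
SC={"top":[(CR,[(4,5),(5,6)])],"scene":[(CR,top4+[(0,4),(3,7)])]}
if __name__=="__main__":
    for nm,S,ps in(("L",ST,([.532,.238,-.2],[.534,.232,-.19],[.529,.243,-.22])),("P",{"top":[(PK,top4)],"scene":[(PK,[(4,5),(6,7),(7,4),(5,6),(0,4),(1,5)][:1]+[(5,6),(4,7),(6,7)])]},([.532,.238,-.2],[.534,.234,-.19])),("C",SC,([.518,-.323,-.35],[.518,-.327,-.33],[.516,-.317,-.36]))):
        for p0 in ps:
            for ks in(["top"],["scene"],["top","scene"]): print(nm,ks,*fit(p0,{k:S[k] for k in ks}))
E
python3 ef.py
```

```text
L ['top'] [ 0.5301  0.2367 -0.1936] -637.1
L ['scene'] [ 0.5324  0.2419 -0.2452] -512.3
L ['top', 'scene'] [ 0.5316  0.2429 -0.2205] -889.2
L ['top'] [ 0.5301  0.2367 -0.1936] -637.1
L ['scene'] [ 0.5324  0.2419 -0.2452] -512.3
L ['top', 'scene'] [ 0.5316  0.2429 -0.2205] -889.2
L ['top'] [ 0.5301  0.2367 -0.1936] -637.1
L ['scene'] [ 0.5324  0.2419 -0.2452] -512.3
L ['top', 'scene'] [ 0.5316  0.2429 -0.2205] -889.2
P ['top'] [ 0.5372  0.2376 -0.1666] -361.2
P ['scene'] [ 0.5294  0.2449 -0.1981] -412.8
P ['top', 'scene'] [ 0.5394  0.2484 -0.1771] -529.7
P ['top'] [ 0.5372  0.2376 -0.1671] -361.2
P ['scene'] [ 0.5294  0.2449 -0.1973] -412.8
P ['top', 'scene'] [ 0.5394  0.2484 -0.1771] -529.7
C ['top'] [ 0.5091 -0.3153 -0.3534] -489.3
C ['scene'] [ 0.517  -0.3188 -0.3568] -352.5
C ['top', 'scene'] [ 0.5104 -0.3133 -0.3602] -775.8
C ['top'] [ 0.5091 -0.3153 -0.3534] -489.3
C ['scene'] [ 0.517  -0.3188 -0.3568] -352.5
C ['top', 'scene'] [ 0.5104 -0.3133 -0.3602] -775.8
C ['top'] [ 0.509  -0.3153 -0.3535] -489.3
C ['scene'] [ 0.517  -0.3188 -0.3568] -352.5
C ['top', 'scene'] [ 0.5104 -0.3133 -0.3602] -775.8
```

```bash
cat > go.py <<'E'
import sys,numpy as np
from bench import get_state
from scipy.spatial.transform import Rotation as R
# target x y z(mm) yaw(of tool x axis) -> dp (mm), dr in tool axes
x,y,z,yaw=map(float,sys.argv[1:5]);s=get_state();r=R.from_quat(s["tcp_rot"])
T=R.from_rotvec([0,0,yaw])*R.from_euler("x",np.pi)
print("t",round(s["time"],2),"pos",(s["tool_pos"]*1e3).round(1),"F",np.round(s["contact_force"],1),"gap",round(s["finger_gap"]*1e3,1))
print("dp",r.inv().apply(np.array([x,y,z])-s["tool_pos"]*1e3).round(1),"dr",(r.inv()*T).as_rotvec().round(3))
E
python3 go.py 420 -330 250 1.36
python3 - <<'E'
from h import *;from bench import capture
t=capture("top")
for u,v in((367,173),(430,173),(275,222),(355,220),(285,340),(377,173)):print(u,v,at(t,u,v,0).round(3),at(t,u,v,.08).round(3))
E
```

```text
t 1.1 pos [ 217.3 -612.6  198.7] F [ 0.7 -0.  -0.4] gap 85.3
dp [ 285.5 -198.6  -51.3] dr [ 0.    -0.    -1.019]
367 173 [ 0.65  -0.124  0.   ] [ 0.631 -0.113  0.08 ]
430 173 [ 0.651 -0.302  0.   ] [ 0.631 -0.277  0.08 ]
275 222 [0.512 0.131 0.   ] [0.503 0.123 0.08 ]
355 220 [ 0.517 -0.088  0.   ] [ 0.508 -0.08   0.08 ]
285 340 [0.204 0.099 0.   ] [0.218 0.094 0.08 ]
377 173 [ 0.65  -0.152  0.   ] [ 0.631 -0.139  0.08 ]
```

Emit:
{"method": "arm_command", "body": {"dr": [[0,0,-0.12],[0,0,-0.24],[0,0,-0.36],[0,0,-0.48],[0,0,-0.6]], "dp": [[33,-23,-7],[66,-46,-15],[99,-69,-22],[132,-92,-30],[165,-115,-37]], "gripper": [-1,-1,-1,-1,-1], "newtons": 20}}

```text
time: 1.57
tool_pos: [0.3352, -0.4476, 0.2364]
tcp_rot: [0.89, 0.456, 0.0, 0.0]
contact_force: [0.2, -0.2, 0.5]
finger_gap: 0.0853
```

```bash
python3 go.py 480 -200 250 1.36;python3 go.py 530 100 250 1.36
```

```text
t 1.57 pos [ 335.2 -447.6  236.4] F [ 0.2 -0.2  0.5] gap 85.3
dp [285.5 -27.3 -13.7] dr [ 0.001  0.    -0.414]
t 1.57 pos [ 335.2 -447.6  236.4] F [ 0.2 -0.2  0.5] gap 85.3
dp [ 558.1 -162.1  -13.9] dr [ 0.001  0.    -0.414]
```

Emit:
{"method": "arm_command", "body": {"dr": [[0,0,-0.1],[0,0,-0.2],[0,0,-0.3],[0,0,-0.4],[0,0,-0.414]], "dp": [[40,-4,-2],[80,-8,-4],[120,-12,-6],[160,-15,-8],[200,-19,-10]], "gripper": [-1,-1,-1,-1,-1]}}

```text
time: 1.98
tool_pos: [0.4375, -0.2726, 0.2467]
tcp_rot: [0.776, 0.631, 0.0, 0.001]
contact_force: [-0.2, -0.2, -0.3]
finger_gap: 0.0852
```

```bash
python3 go.py 530 235 160 1.36
```

```text
t 1.98 pos [ 437.5 -272.6  246.7] F [-0.2 -0.2 -0.3] gap 85.2
dp [515.9 -13.6  86.3] dr [0.001 0.001 0.004]
```

Emit:
{"method": "arm_command", "body": {"dr": [[0,0,0],[0,0,0],[0,0,0],[0,0,0],[0,0,0]], "dp": [[40,-1,0],[80,-2,0],[120,-3,0],[160,-4,0],[200,-5,0]], "gripper": [-1,-1,-1,-1,-1]}}

```text
time: 2.4
tool_pos: [0.4737, -0.0741, 0.2469]
tcp_rot: [0.776, 0.63, 0.0, 0.001]
contact_force: [0.6, 0.4, 1.2]
finger_gap: 0.0856
```

Emit:
{"method": "arm_command", "body": {"dr": [[0,0,0],[0,0,0],[0,0,0],[0,0,0],[0,0,0]], "dp": [[40,-1,0],[80,-2,0],[120,-3,0],[160,-4,0],[200,-5,10]], "gripper": [-1,-1,-1,-1,-1]}}

```text
time: 2.82
tool_pos: [0.5113, 0.125, 0.2383]
tcp_rot: [0.776, 0.63, 0.002, 0.002]
contact_force: [1.2, 0.1, 0.2]
finger_gap: 0.0854
```

```bash
python3 go.py 531 239 130 1.36
```

```text
t 2.82 pos [511.3 125.  238.3] F [1.2 0.1 0.2] gap 85.4
dp [115.6  -4.9 108.4] dr [ 0.006 -0.001  0.004]
```

Emit:
{"method": "arm_command", "body": {"dr": [[0,0,0],[0,0,0],[0,0,0],[0,0,0],[0,0,0]], "dp": [[29,-1,20],[58,-2,48],[87,-4,76],[116,-5,104],[116,-5,108]], "gripper": [-1,-1,-1,-1,-1]}}

```text
time: 3.23
tool_pos: [0.528, 0.2461, 0.126]
tcp_rot: [0.774, 0.633, 0.001, -0.001]
contact_force: [-1.0, 0.6, 0.7]
finger_gap: 0.0853
```

```bash
python3 go.py 531 239 130 1.36
cat > look.py <<'E'
import sys
from bench import capture,get_state
from ov import *
# name, out, x y w h k : averaged crop with ticks, plus projected finger tips (open) as marks
def look(n,out,x,y,w,h,k,pts=()):
    c=capture(n);f=np.mean([c["frame"]]+[capture(n)["frame"] for _ in range(2)],0)
    a=f[y:y+h,x:x+w];lo,hi=np.percentile(a,1),np.percentile(a,99.5)
    im=cv2.resize((np.clip((a-lo)/(hi-lo),0,1)**.6*255).astype(np.uint8),None,fx=k,fy=k,interpolation=cv2.INTER_CUBIC)
    for u in range(x,x+w):
        if u%5==0: cv2.line(im,(int((u-x+.5)*k),0),(int((u-x+.5)*k),6 if u%10 else 12),(255,0,0),1)
        if u%20==0: cv2.putText(im,str(u),(int((u-x+.5)*k)-10,24),0,.4,(255,0,0))
    for v in range(y,y+h):
        if v%5==0: cv2.line(im,(0,int((v-y+.5)*k)),(6 if v%10 else 12,int((v-y+.5)*k)),(255,0,0),1)
        if v%20==0: cv2.putText(im,str(v),(14,int((v-y+.5)*k)+4),0,.4,(255,0,0))
    if len(pts):
        for q in (proj(c,pts)+.5-[x,y])*k: cv2.circle(im,tuple(np.round(q).astype(int)),3,(255,0,255),1)
    return im
E
python3 - <<'E'
from look import *
s=get_state();r=R.from_quat(s["tcp_rot"])
P=[s["tool_pos"]+r.apply([sx*.011,sy*s["finger_gap"]/2,dz]) for sx in(-1,1) for sy in(-1,1) for dz in(0,-.013)]
m=np.hstack([look("top",0,190,140,66,98,6,P),look("scene",0,205,175,66,98,6,P)])
cv2.imwrite("pics/c4.png",m[:,:,::-1])
E
```

```text
t 3.23 pos [528.  246.1 126. ] F [-1.   0.6  0.7] gap 85.3
dp [-6.3  4.4 -4.1] dr [-0.    -0.002  0.011]
```

View pics/c4.png

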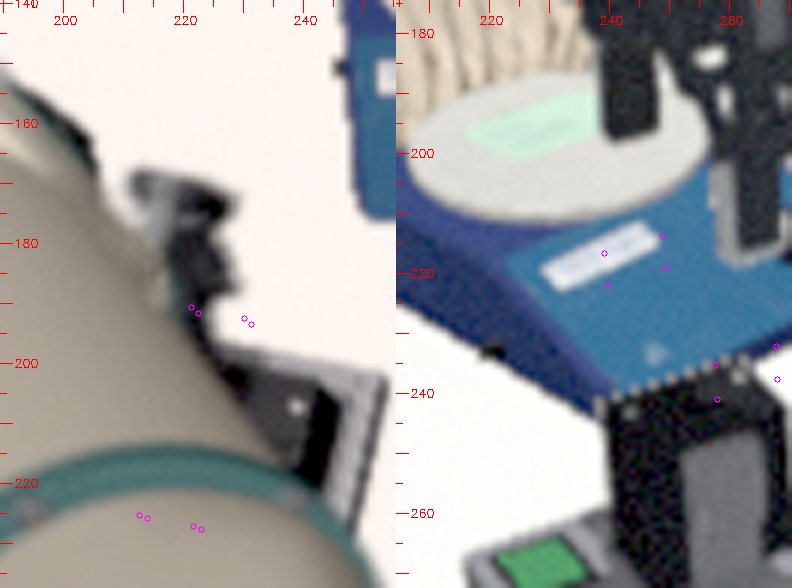

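The scene view shows the fingertips at about (244,198) and (264,218). My projections fall about 18 px lower, at (244,216) and (263,235), which amounts to about 45 mm. I'll recheck now that the arm has settled.

Run:
```python
from look import *
s=get_state();r=R.from_quat(s["tcp_rot"]);print(s["time"],s["tool_pos"],s["joint_vel"].round(3),s["q"].round(3),r.as_matrix().round(3).tolist())
P=[s["tool_pos"]+r.apply([0,sy*s["finger_gap"]/2,dz]) for sy in(-1,1) for dz in(-.013,-.073)]
for n in("top","scene"):print(proj(capture(n),P).round(1).tolist())
m=np.hstack([look("scene",0,180,130,130,98,6,P)])
cv2.imwrite("pics/c5.png",m[:,:,::-1])
```

```text
3.5333 [0.53209906 0.23802679 0.13174422] [ 0.003 -0.005 -0.003 -0.    -0.001 -0.004  0.   ] [-0.259  0.627 -0.332  1.779  0.284  0.775 -0.945] [[0.208, 0.978, 0.008], [0.978, -0.208, -0.001], [0.001, 0.008, -1.0]]
[[219.9, 224.3], [213.6, 221.7], [228.8, 189.4], [223.2, 184.6]]
[[264.4, 229.2], [263.0, 202.7], [246.0, 210.6], [244.1, 185.1]]
```

View pics/c5.png

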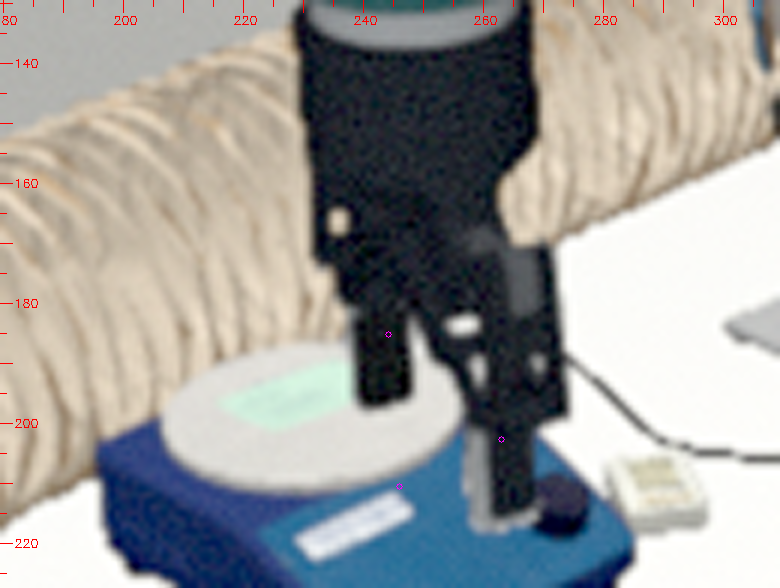

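Run:
```python
from look import *
s=get_state();r=R.from_quat(s["tcp_rot"])
P=[s["tool_pos"]+r.apply([sx*.011,sy*(s["finger_gap"]/2),dz]) for sy in(1,-1) for sx in (-1,1) for dz in(-.013,-.053)]
t=capture("top");sc=capture("scene")
for c in(t,sc):print(proj(c,[[0,0,0],[0,0,.05],[.0,.1,0]]).round(1).tolist(), proj(c,P).round(1).tolist())
a=look("top",0,200,155,50,49,12,P)
b=cv2.resize(sc["frame"][180:380,440:640],(200,200))
b=sc["frame"][280:400,420:640].copy()
for q in proj(sc,[[0,0,0],[0.1,0,0],[0,.1,0]])-[420,280]: cv2.circle(b,tuple(np.round(q).astype(int)),2,(255,0,255),-1)
d=t["frame"][340:400,240:400].copy()
for q in proj(t,[[0,0,0],[0.1,0,0],[0,.1,0]])-[240,340]: cv2.circle(d,tuple(np.round(q).astype(int)),2,(255,0,255),-1)
m=np.zeros((588,820-20,3),np.uint8);m[:588,:600]=a
m[:109,600:800]=cv2.resize(b,(200,109));m[120:195,600:800]=cv2.resize(d,(200,75))
cv2.imwrite("pics/c6.png",m[:,:,::-1])
```

```text
[[323.4, 424.6], [323.9, 432.8], [283.6, 424.9]] [[233.0, 190.7], [229.5, 187.6], [224.0, 188.8], [220.2, 185.6], [224.2, 225.5], [220.3, 223.9], [215.1, 223.6], [210.8, 221.9]]
[[546.7, 351.1], [552.9, 330.1], [520.3, 381.6]] [[250.6, 209.7], [249.5, 192.9], [241.0, 212.5], [239.7, 195.6], [269.3, 228.2], [268.4, 210.7], [259.2, 231.3], [258.2, 213.7]]
```

View pics/c6.png

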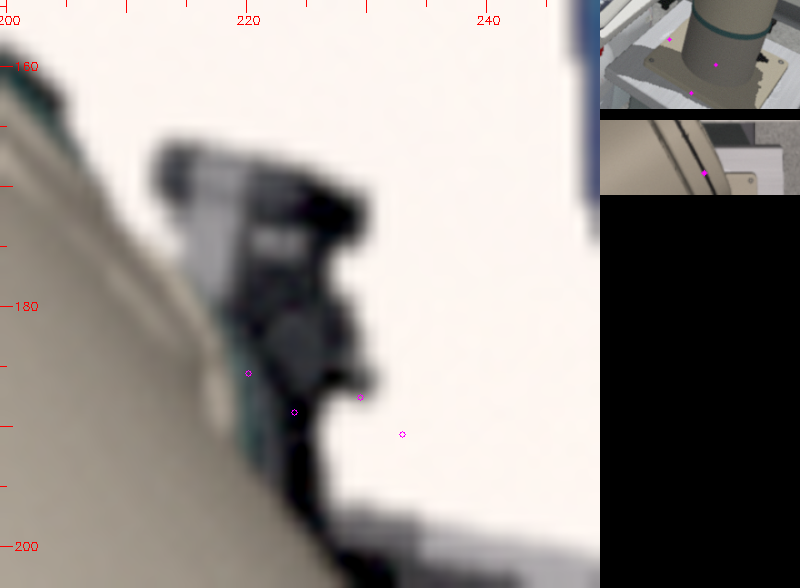

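Both views place the open fingertips about 35 mm higher than the reported TCP suggests. Going down to z=60 around the pack is safe either way, and a look there will settle the height relative to the pack directly.

Emit:
{"method": "arm_command", "body": {"dr": [[0,0.008,0],[0,0.008,0],[0,0.008,0],[0,0.008,0],[0,0.008,0]], "dp": [[0,0,18],[0,0,36],[0,0,54],[0,0,72],[0,0,72]], "gripper": [-1,-1,-1,-1,-1]}}

```text
time: 4.45
tool_pos: [0.5291, 0.238, 0.0553]
tcp_rot: [0.776, 0.63, 0.002, -0.001]
contact_force: [-0.6, 0.1, -0.1]
finger_gap: 0.0856
```

Run:
```python
from look import *
c=[capture(n) for n in("top","scene")]
A=[];b=[]
for cc,(u,v) in zip(c,((225.3,186.6),(243.7,197))):
    e,d=ray(cc,u,v);d/=np.linalg.norm(d);M=np.eye(3)-np.outer(d,d);A.append(M);b.append(M@e)
print("tip far tri",np.linalg.solve(sum(A),sum(b)).round(4))
s=get_state();r=R.from_quat(s["tcp_rot"]);print(s["time"],s["tool_pos"].round(4),s["contact_force"].round(1),s["finger_gap"])
P=[s["tool_pos"]+r.apply([0,sy*(s["finger_gap"]/2),dz]) for sy in(1,-1) for dz in(-.013,-.053)]
m=look("scene",0,210,195,85,98,6,P)
cv2.imwrite("pics/c7.png",m[:,:,::-1])
```

```text
tip far tri [0.5747 0.231  0.1776]
4.55 [0.531  0.2393 0.0582] [-0.   0.3  1. ] 0.08558763941662982
```

View pics/c7.png

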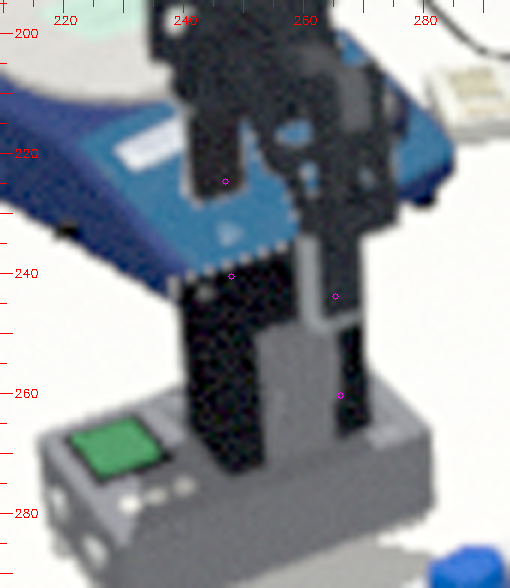

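The fingertips are seen at (264,249) and (244,227), so they are still about level with the pack's top. The true tips triangulate to about 45 mm above the reported TCP with the gripper open. I'll close part-way, to about 56 mm, and measure the tips again.

Emit:
{"method": "arm_command", "body": {"dr": [[0,0,0],[0,0,0],[0,0,0],[0,0,0],[0,0,0]], "dp": [[0,0,0],[0,0,0],[0,0,0],[0,0,0],[0,0,0]], "gripper": [-0.3,-0.3,-0.3,-0.3,-0.3]}}

```text
time: 5.12
tool_pos: [0.5324, 0.2399, 0.0599]
tcp_rot: [0.776, 0.63, 0.006, -0.0]
contact_force: [-0.2, 0.2, 0.6]
finger_gap: 0.0554
```

Run:
```python
from look import *
s=get_state();r=R.from_quat(s["tcp_rot"]);print(s["time"],s["tool_pos"].round(4),s["contact_force"].round(1),s["finger_gap"],r.as_matrix()[0].round(3))
P=[s["tool_pos"]+r.apply([sx*.011,sy*(s["finger_gap"]/2),dz]) for sx in(-1,1) for sy in(1,-1) for dz in(-.03,-.04)]
m=np.hstack([look("scene",0,225,205,55,70,8,P),look("top",0,205,185,45,70,8,P)])
cv2.imwrite("pics/c8.png",m[:,:,::-1])
```

```text
5.1167 [0.5324 0.2399 0.0599] [-0.2  0.2  0.6] 0.055440666516883085 [0.206 0.979 0.01 ]
```

View pics/c8.png

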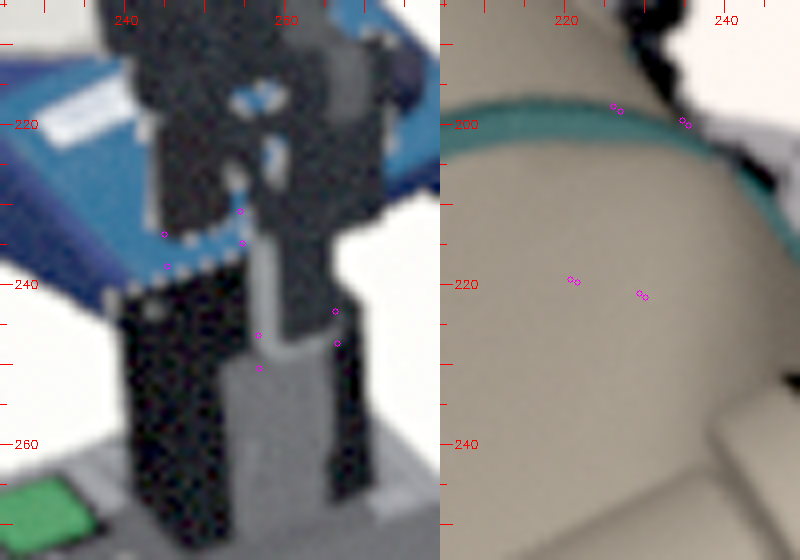

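At 55 mm opening the tips sit about 36 mm behind the reported TCP, and finger columns match the projection, so tool xy agrees with the cameras. I'll do a joint logger, pack and tab fit, with a small per-camera shift allowed.

```bash
cat > jf.py <<'E'
from ef import *
TB=np.array([[-.026,-.013,.0515],[-.026,.013,.0515],[-.026,.013,.0835],[-.026,-.013,.0835]])
SL={"top":[(LO,top4+[(0,1)]),(PK,[(4,5),(5,6)])],"scene":[(LO,[(6,7),(7,4),(4,5),(0,4),(3,7),(2,6)]),(TB,[(0,3),(1,2),(2,3)]),(PK,[(5,6),(4,5)])]}
BEV=box(-.0252,.0252,-.0332,.0332,.046);BAY=np.array(box(-.0212,.0212,-.0292,.0292,.042))
SC={"top":[(CR,[(4,5),(5,6)]),(BAY,[(1,2),(0,1)])],"scene":[(CR,top4+[(0,4),(3,7),(2,6)])]}
def jfit(p0,S,w=25):
    z=np.r_[0,0,0,0,0,0,0.];p0=np.array(p0)
    def f(z,sg): 
        p=p0+z[:3]*[.001,.001,.01]
        return sum(score(p,n,sg,S[n],z[3+2*i:5+2*i]) for i,n in enumerate(("top","scene")))+w*np.sum(z[3:]**2)/.5
    for sg in(1.5,.7):
        best=None
        for k in range(3):
            o=minimize(f,z,args=(sg,),method="Nelder-Mead",options=dict(maxiter=3000,initial_simplex=np.vstack([z,z+np.diag([3,3,3,.7,.7,.7,.7])*(1 if k%2==0 else -1)])));z=o.x
    return (p0+z[:3]*[.001,.001,.01]).round(4),z[3:].round(2),round(o.fun,1)
for w in(25,100):
    for p in([.531,.24,-.21],[.534,.237,-.19]):print("L",w,*jfit(p,SL,w))
    for p in([.515,-.317,-.355],[.519,-.322,-.35]):print("C",w,*jfit(p,SC,w))
p=np.array([.531,.240,-.21]);print(proj(cam["scene"],W(p,TB)).round(1).tolist(),"obs TL 252.5,250.7 TR 266.1,246.9")
E
python3 jf.py; python3 go.py 531 240 40 1.36
```

```text
L 25 [ 0.5325  0.2396 -0.2077] [ 0.82  0.38 -0.65  0.35] -898.5
L 25 [ 0.5325  0.2396 -0.2077] [ 0.82  0.38 -0.65  0.35] -898.5
C 25 [ 0.5129 -0.3147 -0.3485] [-0.05  0.23 -0.12 -0.32] -895.5
C 25 [ 0.5129 -0.3147 -0.3486] [-0.05  0.23 -0.12 -0.32] -895.5
L 100 [ 0.5319  0.243  -0.2221] [-0.07  0.    0.04 -0.05] -801.4
L 100 [ 0.5319  0.243  -0.2221] [-0.07  0.    0.04 -0.05] -801.4
C 100 [ 0.5127 -0.3143 -0.3512] [-0.01  0.07 -0.04 -0.08] -888.0
C 100 [ 0.5127 -0.3144 -0.3508] [-0.    0.06 -0.04 -0.08] -888.0
[[268.1, 262.2], [256.9, 266.1], [256.0, 253.3], [267.4, 249.5]] obs TL 252.5,250.7 TR 266.1,246.9
t 5.52 pos [532.3 239.9  59.7] F [-0.   0.  -0.6] gap 55.5
dp [-0.4 -1.4 19.6] dr [ 0.008 -0.01   0.004]
```

Emit:
{"method": "arm_command", "body": {"dr": [[0.008,-0.01,0],[0.008,-0.01,0],[0.008,-0.01,0],[0.008,-0.01,0],[0.008,-0.01,0]], "dp": [[0,0,0],[0,0,4],[0,0,10],[0,0,16],[0,0,16]], "gripper": [-0.53,-0.53,-0.53,-0.53,-0.53]}}

```text
time: 5.93
tool_pos: [0.5313, 0.2394, 0.042]
tcp_rot: [0.776, 0.63, -0.001, -0.0]
contact_force: [-0.1, -0.2, -0.1]
finger_gap: 0.0651
```

Emit:
{"method": "arm_command", "body": {"dr": [[0,0,0],[0,0,0],[0,0,0]], "dp": [[0,0,3],[0,0,5],[0,0,5]], "gripper": [-0.53,-0.53,-0.53]}}

```text
time: 6.18
tool_pos: [0.5308, 0.2392, 0.0363]
tcp_rot: [0.776, 0.63, -0.002, -0.0]
contact_force: [-0.1, 1.0, -0.1]
finger_gap: 0.0654
```

```bash
python3 go.py 532 240 30 1.36
python3 - <<'E'
from bench import capture
import cv2
cv2.imwrite("pics/raw40.png",capture("scene")["frame"][:,:,::-1])
E
```

```text
t 6.18 pos [530.8 239.2  36.3] F [-0.1  1.  -0.1] gap 65.4
dp [1.1 1.  6.3] dr [-0.003  0.003  0.004]
```

Emit:
{"method": "arm_command", "body": {"dr": [[0,0,0],[0,0,0],[0,0,0]], "dp": [[0.5,1,1.5],[1,1,3],[1,1,4]], "gripper": [-0.53,-0.53,-0.53]}}

```text
time: 6.48
tool_pos: [0.5324, 0.2402, 0.0326]
tcp_rot: [0.776, 0.63, -0.002, -0.0]
contact_force: [-0.5, -0.8, 0.4]
finger_gap: 0.0655
```

Emit:
{"method": "arm_command", "body": {"dr": [[0,0,0],[0,0,0],[0,0,0]], "dp": [[0,0,1],[0,0,2],[0,0,3]], "gripper": [-0.53,-0.53,-0.53]}}

```text
time: 6.73
tool_pos: [0.5324, 0.2402, 0.0296]
tcp_rot: [0.776, 0.63, -0.002, -0.0]
contact_force: [-1.0, -0.2, 0.2]
finger_gap: 0.0652
```

Emit:
{"method": "arm_command", "body": {"dr": [[0,0,0],[0,0,0],[0,0,0]], "dp": [[0,0,1],[0,0,2],[0,0,3]], "gripper": [-0.53,-0.53,-0.53]}}

```text
time: 6.98
tool_pos: [0.5324, 0.2402, 0.0265]
tcp_rot: [0.776, 0.63, -0.002, -0.0]
contact_force: [-0.1, 0.6, 0.0]
finger_gap: 0.0654
```

Emit:
{"method": "arm_command", "body": {"dr": [[0,0,0],[0,0,0],[0,0,0]], "dp": [[0,0,1],[0,0,2],[0,0,3]], "gripper": [-0.53,-0.53,-0.53]}}

```text
time: 7.23
tool_pos: [0.5324, 0.2402, 0.0234]
tcp_rot: [0.776, 0.63, -0.002, -0.0]
contact_force: [-0.1, -0.2, -0.6]
finger_gap: 0.0655
```

Emit:
{"method": "arm_command", "body": {"dr": [[0,0,0],[0,0,0],[0,0,0]], "dp": [[0,0,1],[0,0,2],[0,0,3]], "gripper": [-0.53,-0.53,-0.53]}}

```text
time: 7.48
tool_pos: [0.5324, 0.2402, 0.0203]
tcp_rot: [0.776, 0.63, -0.002, -0.0]
contact_force: [-1.2, -0.1, 0.7]
finger_gap: 0.0654
```

Run:
```python
from look import *
s=get_state();r=R.from_quat(s["tcp_rot"]);print(s["time"],s["tool_pos"].round(4),s["contact_force"].round(1),s["finger_gap"])
P=[s["tool_pos"]+r.apply([sx*.011,sy*(s["finger_gap"]/2),-.036]) for sx in(-1,1) for sy in(1,-1)]
m=look("scene",0,220,215,70,65,9,P)
cv2.imwrite("pics/c9.png",m[:,:,::-1])
```

```text
7.4833 [0.5324 0.2402 0.0203] [-1.2 -0.1  0.7] 0.06544060048662953
```

View pics/c9.png

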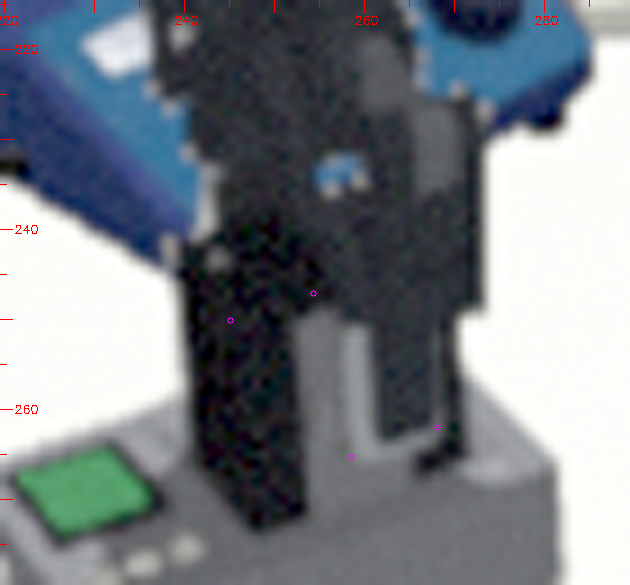

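The near fingertip is at (258–268, 264), in front of the tab (253–266) and well above the logger top. The finger is a few mm towards −y, so I'll shift 2.5 mm and close gently.

Emit:
{"method": "arm_command", "body": {"dr": [[0,0,0],[0,0,0],[0,0,0],[0,0,0],[0,0,0]], "dp": [[2.5,0,0],[2.5,0,0],[2.5,0,0],[2.5,0,0],[2.5,0,0]], "gripper": [-0.3,-0.3,-0.2,-0.2,-0.2], "newtons": 22}}

```text
time: 8.05
tool_pos: [0.5329, 0.2426, 0.0203]
tcp_rot: [0.776, 0.63, -0.002, -0.0]
contact_force: [0.4, -0.0, 0.0]
finger_gap: 0.0511
```

Emit:
{"method": "arm_command", "body": {"dr": [[0,0,0],[0,0,0],[0,0,0],[0,0,0]], "dp": [[0,0,0],[0,0,0],[0,0,0],[0,0,0]], "gripper": [-0.15,-0.1,-0.08,-0.08]}}

```text
time: 8.38
tool_pos: [0.5333, 0.2425, 0.0205]
tcp_rot: [0.776, 0.63, -0.001, -0.0]
contact_force: [1.7, 0.4, 0.7]
finger_gap: 0.0466
```

Emit:
{"method": "arm_command", "body": {"dr": [[0,0,0],[0,0,0],[0,0,0],[0,0,0]], "dp": [[0,0,0],[0,0,0],[0,0,0],[0,0,0]], "gripper": [-0.06,-0.04,-0.04,-0.04]}}

```text
time: 8.72
tool_pos: [0.5337, 0.2425, 0.0207]
tcp_rot: [0.776, 0.63, -0.001, -0.0]
contact_force: [1.5, -0.3, 2.3]
finger_gap: 0.0449
```

Emit:
{"method": "arm_command", "body": {"dr": [[0,0,0],[0,0,0],[0,0,0],[0,0,0]], "dp": [[0,1,0],[0,1,0],[0,1,0],[0,1,0]], "gripper": [-0.03,-0.01,-0.01,-0.01]}}

```text
time: 9.05
tool_pos: [0.5345, 0.2424, 0.0208]
tcp_rot: [0.776, 0.63, -0.001, -0.0]
contact_force: [-0.1, 0.1, 3.9]
finger_gap: 0.0431
```

Emit:
{"method": "arm_command", "body": {"dr": [[0,0,0],[0,0,0],[0,0,0],[0,0,0],[0,0,0]], "dp": [[0,0,0],[0,0,0],[0,0,0],[0,0,0],[0,0,0]], "gripper": [0.02,0.06,0.1,0.1,0.1], "newtons": 24}}

```text
time: 9.47
tool_pos: [0.535, 0.2423, 0.0209]
tcp_rot: [0.776, 0.63, -0.001, 0.0]
contact_force: [1.6, -1.3, 4.7]
finger_gap: 0.0391
```

Emit:
{"method": "arm_command", "body": {"dr": [[0,0,0],[0,0,0],[0,0,0],[0,0,0]], "dp": [[0,0,0],[0,0,0],[0,0,0],[0,0,0]], "gripper": [0.15,0.2,0.25,0.25]}}

```text
time: 9.8
tool_pos: [0.5351, 0.2423, 0.021]
tcp_rot: [0.776, 0.63, -0.001, 0.0]
contact_force: [0.9, -0.3, 4.1]
finger_gap: 0.0388
```

```bash
python3 go.py 534 242 20 1.36
python3 - <<'E'
from bench import get_state
for _ in range(1): print(get_state())
E
```

```text
t 9.8 pos [535.1 242.3  21. ] F [ 0.9 -0.3  4.1] gap 38.8
dp [-0.5 -1.   1. ] dr [-0.001  0.001  0.004]
{'time': 9.8, 'q': array([-0.30766271,  0.79367198, -0.26433377,  1.82436857,  0.3528507 ,
        0.5711036 , -1.00321444]), 'joint_vel': array([-2.36676785e-04,  1.19561240e-03, -3.63729812e-05,  5.29062170e-04,
       -1.78982838e-03,  5.36039476e-04, -2.72592658e-04]), 'tau': array([-8.04640632e-01, -5.32472098e+01, -3.92071009e+00, -1.03471819e+01,
       -3.05739949e-01,  4.47449496e-02, -2.25051917e-02]), 'tool_pos': array([0.53506005, 0.24231125, 0.02095887]), 'tcp_rot': array([ 7.76468140e-01,  6.30156100e-01, -7.03911747e-04,  1.46198731e-04]), 'contact_force': array([ 0.90113854, -0.31590919,  4.12146768]), 'torque': array([-0.28874267, -0.2632056 ,  0.01199452]), 'finger_gap': 0.038761060734903964}
```

The grip stopped on the pack at 38.8 mm, so the tab is pressed in. I'll lift gently and watch the force.

Emit:
{"method": "arm_command", "body": {"dr": [[0,0,0],[0,0,0],[0,0,0]], "dp": [[0,0,-0.5],[0,0,-1],[0,0,-1.5]], "gripper": [0.25,0.25,0.25]}}

```text
time: 10.05
tool_pos: [0.535, 0.2423, 0.0224]
tcp_rot: [0.776, 0.63, -0.001, 0.0]
contact_force: [1.5, -0.6, 4.1]
finger_gap: 0.0387
```

Emit:
{"method": "arm_command", "body": {"dr": [[0,0,0],[0,0,0],[0,0,0]], "dp": [[0,0,-0.7],[0,0,-1.4],[0,0,-2]], "gripper": [0.25,0.25,0.25]}}

```text
time: 10.3
tool_pos: [0.535, 0.2423, 0.0244]
tcp_rot: [0.776, 0.63, -0.001, 0.0]
contact_force: [1.1, -1.8, 1.8]
finger_gap: 0.0392
```

Emit:
{"method": "arm_command", "body": {"dr": [[0,0,0],[0,0,0],[0,0,0]], "dp": [[0,0,-1],[0,0,-2],[0,0,-3]], "gripper": [0.25,0.25,0.25]}}

```text
time: 10.55
tool_pos: [0.5341, 0.2422, 0.0269]
tcp_rot: [0.776, 0.63, -0.001, -0.0]
contact_force: [1.0, 0.3, -2.6]
finger_gap: 0.039
```

Emit:
{"method": "arm_command", "body": {"dr": [[0,0,0],[0,0,0],[0,0,0],[0,0,0]], "dp": [[0,0,-1.5],[0,0,-3],[0,0,-4.5],[0,0,-6]], "gripper": [0.25,0.25,0.25,0.25]}}

```text
time: 10.88
tool_pos: [0.534, 0.2421, 0.0328]
tcp_rot: [0.776, 0.63, -0.002, -0.0]
contact_force: [1.6, 0.8, -2.1]
finger_gap: 0.0388
```

Emit:
{"method": "arm_command", "body": {"dr": [[0,0,0],[0,0,0],[0,0,0],[0,0,0],[0,0,0]], "dp": [[0,0,-3],[0,0,-6],[0,0,-10],[0,0,-15],[0,0,-20]], "gripper": [0.25,0.25,0.25,0.25,0.25]}}

```text
time: 11.3
tool_pos: [0.5333, 0.2422, 0.0533]
tcp_rot: [0.776, 0.63, -0.002, -0.001]
contact_force: [-0.4, -0.5, -2.1]
finger_gap: 0.0392
```

Emit:
{"method": "arm_command", "body": {"dr": [[0,0,0],[0,0,0],[0,0,0],[0,0,0],[0,0,0]], "dp": [[0,0,-20],[0,0,-50],[0,0,-85],[0,0,-120],[0,0,-140]], "gripper": [0.25,0.25,0.25,0.25,0.25]}}

```text
time: 11.72
tool_pos: [0.5343, 0.2438, 0.1975]
tcp_rot: [0.776, 0.63, -0.0, -0.001]
contact_force: [0.3, 0.7, -1.0]
finger_gap: 0.0388
```

```bash
python3 go.py 513 -314 190 1.221;python3 -c "
from bench import capture;import cv2
cv2.imwrite('pics/raw_lift.png',capture('scene')['frame'][:,:,::-1])"
```

```text
t 11.72 pos [534.3 243.8 197.5] F [ 0.3  0.7 -1. ] gap 38.8
dp [-550.3   93.4    7.2] dr [-0.001 -0.     0.143]
```

Emit:
{"method": "arm_command", "body": {"dr": [[0,0,0.04],[0,0,0.08],[0,0,0.12],[0,0,0.143],[0,0,0.143]], "dp": [[-30,5,0],[-68,12,0],[-106,18,0],[-144,24,0],[-182,31,0]], "gripper": [0.25,0.25,0.25,0.25,0.25]}}

```text
time: 12.18
tool_pos: [0.5277, 0.059, 0.2001]
tcp_rot: [0.819, 0.573, 0.002, -0.0]
contact_force: [0.3, 0.6, -1.0]
finger_gap: 0.0389
```

```bash
python3 go.py 514 -315 180 1.221
```

```text
t 12.18 pos [527.7  59.  200.1] F [ 0.3  0.6 -1. ] gap 38.9
dp [-356.2  115.2   19. ] dr [ 0.002 -0.004  0.   ]
```

Emit:
{"method": "arm_command", "body": {"dr": [[0,0,0],[0,0,0],[0,0,0],[0,0,0],[0,0,0]], "dp": [[-36,12,0],[-74,24,0],[-112,36,0],[-150,48,0],[-188,61,0]], "gripper": [0.25,0.25,0.25,0.25,0.25]}}

```text
time: 12.6
tool_pos: [0.5192, -0.1396, 0.1996]
tcp_rot: [0.819, 0.574, 0.002, -0.001]
contact_force: [0.3, -0.2, -1.9]
finger_gap: 0.0394
```

Emit:
{"method": "arm_command", "body": {"dr": [[0,0,0],[0,0,0],[0,0,0],[0,0,0],[0,0,0]], "dp": [[-36,12,0],[-72,24,0],[-108,36,0],[-140,46,5],[-160,53,15]], "gripper": [0.25,0.25,0.25,0.25,0.25]}}

```text
time: 13.02
tool_pos: [0.5134, -0.3128, 0.1849]
tcp_rot: [0.82, 0.572, 0.001, 0.0]
contact_force: [-0.3, -0.7, -1.5]
finger_gap: 0.0389
```

```bash
python3 go.py 514 -315 85 1.221
```

```text
t 13.02 pos [ 513.4 -312.8  184.9] F [-0.3 -0.7 -1.5] gap 38.9
dp [-2.   1.1 99.9] dr [ 0.002 -0.002 -0.003]
```

Emit:
{"method": "arm_command", "body": {"dr": [[0,0,0],[0,0,0],[0,0,0],[0,0,0],[0,0,0]], "dp": [[-1,0,25],[-2,1,55],[-2,1,80],[-2,1,95],[-2,1,98]], "gripper": [0.25,0.25,0.25,0.25,0.25]}}

```text
time: 13.43
tool_pos: [0.5111, -0.3131, 0.0837]
tcp_rot: [0.82, 0.572, -0.0, -0.003]
contact_force: [-0.3, -1.1, -1.3]
finger_gap: 0.039
```

Run:
```python
from look import *
for _ in range(4): capture("scene")
s=get_state();r=R.from_quat(s["tcp_rot"]);p=s["tool_pos"];print(s["time"],p.round(4),s["contact_force"].round(1),r.as_matrix()[0].round(3))
psi=np.arctan2(r.as_matrix()[1,0],r.as_matrix()[0,0])-np.pi/2
PB=[box(-.0195,.0205,-.028,.028,p[2]-.014),box(-.0195,.0205,-.028,.028,p[2]+.07),box(-.0252,.0252,-.0332,.0332,.046-0)]
c=capture("scene");F=np.mean([capture("scene")["frame"] for _ in range(4)],0);t=np.mean([capture("top")["frame"] for _ in range(3)],0)
np.savez("hov.npz",scene=F,top=t,pos=p,psi=psi)
im=look("scene",0,385,110,75,98,6)
tt=look("top",0,420,180,55,98,6)
k=6
for b,col in zip(PB[:2],((0,0,255),(0,200,0))):
    q=(proj(c,W([p[0],p[1],psi],b))+.5-[385,110])*k-.5;cv2.polylines(im,[np.round(q).astype(int)],True,col,1)
for b in CB[:2]:
    q=(proj(c,W([.5128,-.3145,-.35],b))+.5-[385,110])*k-.5;cv2.polylines(im,[np.round(q).astype(int)],True,(255,0,255),1)
    q=(proj(capture("top"),W([.5128,-.3145,-.35],b))+.5-[420,180])*k-.5;cv2.polylines(tt,[np.round(q).astype(int)],True,(255,0,255),1)
cv2.imwrite("pics/c10.png",np.hstack([im,tt])[:,:,::-1]);print(psi)
```

```text
13.6333 [ 0.5148 -0.3151  0.0881] [ 0.2  0.6 -1.3] [0.346 0.938 0.004]
-0.35315475692448106
```

View pics/c10.png

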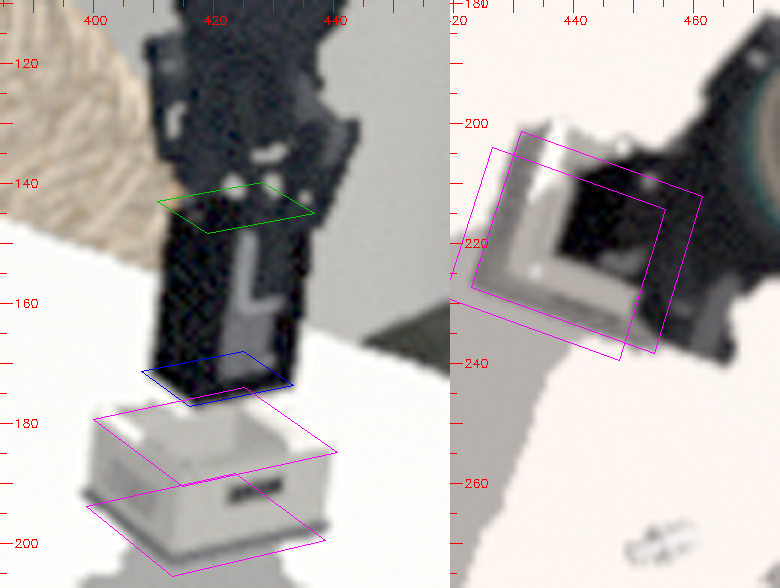

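The last view shows the held pack's underside at scene corners (416.5,177) and (433,173.5), matching the model from the tool pose to within 0.5 px. The cradle is further away than my first model. I'll work out its centre from the rim corners in each view and check the camera bias against the held pack.

Run:
```python
from bench import capture
from ov import *
from scipy.optimize import least_squares
cam={n:capture(n) for n in("top","scene")}
h=np.load("hov.npz");p,psi=h["pos"],float(h["psi"])
pk=box(-.0195,.0205,-.028,.028,p[2]-.014)
for n in cam: print(n,"pack bottom",proj(cam[n],W([p[0],p[1],psi],pk)).round(1).tolist())
m=[[.037,.042,.046],[.037,-.042,.046],[-.037,-.042,.046],[-.037,.042,.046]]
o={"top":[[436,199.5],[465.1,208.8],[458,235.2],[429.2,225.2]],"scene":[[400.1,179.7],[425.5,175.1],[439.9,183.1],[413.5,187.7]]}
for n in cam: print(n,"centre",at(cam[n],*np.mean(o[n],0),.046).round(4))
for ks in(["top"],["scene"],["top","scene"]):
    f=lambda q:np.concatenate([(proj(cam[k],W(q,m))-o[k]).ravel() for k in ks])
    s=least_squares(f,[.518,-.32,-.35],x_scale=[.01,.01,.1]);print(ks,s.x.round(4),s.fun.round(1))
# top intensity profile along lines at pack bottom left edge
t=h["top"].mean(2)
for v in(212,214,216,218): print("row",v,t[v,426:452].round().astype(int).tolist())
for u in(442,445,448): print("col",u,t[214:242,u].round().astype(int).tolist())
a=np.load("avg.npz")["top"].mean(2);
for v in(206,214,220): print("clean row",v,a[v,420:475].round().astype(int).tolist())
sc=np.load("avg.npz")["scene"].mean(2)
for u in (405,408,414,420,426,432,436): print("scene col",u,sc[168:210,u].round().astype(int).tolist())
```

```text
top pack bottom [[454.3, 228.7], [458.8, 214.1], [438.1, 206.7], [433.5, 221.1]]
scene pack bottom [[433.4, 173.7], [425.1, 168.0], [408.0, 171.4], [416.1, 177.3]]
top centre [ 0.5198 -0.3272  0.046 ]
scene centre [ 0.5162 -0.3169  0.046 ]
['top'] [ 0.5201 -0.3272 -0.319 ] [-0.5 -0.5  0.8  0.1  0.8  0.2 -1.1  0.1]
['scene'] [ 0.5171 -0.318  -0.3814] [-0.3 -1.5 -0.1 -1.7  0.2  1.1  0.2  1.8]
['top', 'scene'] [ 0.5203 -0.3253 -0.3412] [-0.8 -0.8  0.3  0.4 -0.3  0.3 -2.  -0.4  0.3 -2.3 -0.3 -3.   0.8 -0.4
  1.7  0.7]
row 212 [202, 181, 115, 74, 66, 70, 91, 168, 172, 142, 121, 117, 120, 108, 62, 26, 18, 18, 15, 17, 16, 17, 18, 23, 22, 25]
row 214 [172, 111, 74, 68, 72, 80, 101, 123, 125, 122, 115, 117, 117, 73, 33, 19, 16, 13, 17, 19, 16, 16, 20, 23, 24, 26]
row 216 [137, 84, 74, 68, 73, 85, 118, 124, 124, 114, 117, 118, 90, 46, 21, 19, 21, 16, 19, 18, 18, 18, 22, 23, 22, 23]
row 218 [86, 73, 68, 69, 81, 112, 123, 123, 117, 115, 118, 107, 64, 27, 18, 22, 14, 17, 17, 18, 17, 19, 22, 26, 24, 20]
col 442 [16, 16, 21, 18, 14, 19, 19, 19, 18, 37, 75, 107, 120, 123, 123, 114, 91, 67, 70, 76, 9
[... 1995 characters left out ...]
149, 200, 214, 214, 213, 213, 213]
scene col 426 [212, 211, 211, 211, 211, 212, 213, 206, 193, 183, 162, 131, 113, 113, 112, 118, 168, 208, 193, 154, 137, 130, 94, 46, 50, 95, 130, 138, 136, 137, 132, 105, 75, 102, 175, 215, 214, 213, 214, 213, 213, 213]
scene col 432 [211, 211, 212, 211, 212, 213, 212, 212, 211, 201, 201, 210, 198, 180, 172, 190, 214, 186, 144, 136, 128, 116, 111, 114, 125, 138, 137, 137, 136, 120, 90, 88, 147, 201, 214, 214, 214, 213, 214, 214, 213, 214]
scene col 436 [212, 212, 212, 212, 212, 211, 211, 212, 212, 213, 212, 211, 214, 215, 213, 210, 189, 148, 136, 137, 136, 136, 136, 137, 136, 137, 137, 137, 125, 94, 82, 113, 179, 215, 215, 213, 213, 214, 214, 213, 214, 213]
```

Run:
```python
import numpy as np
h=np.load("hov.npz");s=h["scene"].mean(2);a=np.load("avg.npz")["scene"].mean(2);t=h["top"].mean(2)
for v in(164,167,170): print("hov scene row",v,s[v,402:442].round().astype(int).tolist())
for u in(412,414,418,422,426,430): print("hov scene col",u,s[164:186,u].round().astype(int).tolist())
for v in(186,190,194): print("clean scene row L",v,a[v,394:404].round().astype(int).tolist(),"R",a[v,434:446].round().astype(int).tolist())
for u in(440,442,452,455): print("hov top col",u,t[214:242,u].round().astype(int).tolist())
c=np.load("avg.npz")["top"].mean(2)
for u in(435,445,452): print("clean top col",u,c[196:240,u].round().astype(int).tolist())
```

```text
hov scene row 164 [216, 218, 216, 218, 217, 218, 218, 191, 119, 41, 18, 24, 21, 22, 25, 26, 24, 27, 28, 34, 62, 77, 77, 76, 78, 77, 75, 60, 36, 16, 28, 24, 55, 150, 168, 152, 146, 146, 144, 144]
hov scene row 167 [217, 218, 217, 218, 217, 218, 220, 164, 75, 27, 27, 21, 24, 26, 27, 25, 25, 27, 28, 41, 66, 77, 75, 75, 76, 73, 77, 57, 28, 27, 26, 28, 81, 186, 221, 219, 218, 218, 217, 207]
hov scene row 170 [217, 218, 217, 216, 218, 219, 220, 156, 57, 19, 20, 23, 21, 22, 25, 25, 25, 32, 29, 48, 66, 71, 74, 76, 76, 73, 67, 56, 38, 28, 23, 50, 140, 202, 219, 218, 217, 217, 218, 218]
hov scene col 412 [18, 26, 24, 27, 23, 23, 20, 20, 29, 79, 157, 209, 221, 188, 147, 145, 143, 141, 142, 136, 130, 127]
hov scene col 414 [21, 26, 25, 24, 19, 28, 21, 25, 25, 19, 45, 113, 186, 212, 194, 171, 143, 140, 140, 142, 142, 138]
hov scene col 418 [24, 26, 32, 25, 21, 28, 25, 28, 26, 26, 27, 14, 47, 123, 154, 144, 142, 141, 141, 143, 142, 139]
hov scene col 422 [62, 62, 65, 66, 67, 68, 66, 66, 51, 26, 23, 34, 91, 139, 151, 141, 140, 143, 142, 141, 140, 133]
hov scene col 426 [78, 76, 76, 76, 73, 74, 76, 
[... 1142 characters left out ...]

clean top col 435 [192, 192, 192, 186, 145, 96, 91, 100, 112, 141, 169, 180, 187, 196, 200, 199, 198, 198, 193, 183, 172, 169, 172, 173, 178, 176, 175, 190, 196, 192, 192, 157, 104, 82, 74, 81, 125, 171, 190, 192, 192, 191, 191, 192]
clean top col 445 [192, 192, 192, 192, 192, 194, 198, 201, 201, 199, 179, 156, 126, 94, 83, 91, 116, 169, 196, 201, 201, 201, 201, 202, 201, 202, 202, 201, 196, 179, 182, 197, 201, 200, 182, 130, 77, 72, 72, 92, 131, 172, 190, 191]
clean top col 452 [192, 192, 193, 192, 192, 192, 192, 191, 195, 200, 200, 200, 196, 174, 145, 111, 86, 84, 101, 137, 180, 198, 201, 199, 198, 195, 170, 148, 144, 144, 141, 142, 162, 189, 200, 201, 197, 157, 103, 82, 75, 87, 144, 180]
```

```bash
cat > rel.py <<'E'
from bench import capture
from ov import *
from scipy.optimize import least_squares
cam={n:capture(n) for n in("top","scene")}
h=np.load("hov.npz");p,psi=h["pos"],float(h["psi"]);zb=p[2]-.014
A=.037;B=.042;Z=.046
CE=[("top",[-A,B,Z],[A,B,Z],[(434.6,206),(432,214),(430.1,220)],.3),("top",[-A,B,Z],[-A,-B,Z],[(435,227.3),(445,230.85),(452,233.35)],.3),
("top",[-A,-B,Z],[A,-B,Z],[(465.5,214),(464,220)],.6),("top",[A,B,Z],[A,-B,Z],[(445,201.6),(452,204.2)],.5),
("scene",[-A,B,Z],[-A,-B,Z],[(420,188),(426,186.6),(432,185.2),(436,184.5)],.3),("scene",[A,B,Z],[-A,B,Z],[(405,182),(408,184.2)],.3),
("scene",[-A,-B,Z],[-A,-B,0],[(439.85,186),(439.4,190)],.4),("scene",[A,B,Z],[A,B,0],[(399.5,186),(398.9,190)],.4)]
x0,x1,y=-.0195,.0205,.028
PE=[("top",[x0,y,0],[x1,y,0],[(439.9,212),(439.3,214),(438.6,216),(438,218)],.5),("top",[x0,y,0],[x0,-y,0],[(440,223.05),(442,223.9)],.4),
("scene",[x1,y,0],[x1,y,.05],[(410,164),(409.5,167),(409.35,170)],.5),("scene",[x0,-y,0],[x0,-y,.05],[(434.4,164),(434.4,167),(433.85,170)],.5),
("scene",[x1,y,0],[x0,y,0],[(412,173.5),(414,175)],.3),("scene",[x0,y,0],[x0,-y,0],[(418,176.5),(422,175.95),(426,175.35),(430,174.4)],.3)]
def res(E,pose,dz,sh):
    o=[]
    for n,a,b,pts,sg in E:
        q=proj(cam[n],W(pose,np.array([a,b])+[0,0,dz]))+sh[n];d=(q[1]-q[0])/np.linalg.norm(q[1]-q[0])
        o+=[(d[0]*(v-q[0,1])-d[1]*(u-q[0,0]))/sg for u,v in pts]
    return np.array(o)
for sc in(.3,1,3):
  for ks in(["top","scene"],["top"],["scene"]):
    def f(z):
        sh={"top":z[4:6],"scene":z[6:8]}
        pk=[p[0]+np.sin(psi)*-z[3],p[1]+np.cos(psi)*z[3],psi]
        return np.r_[res([e for e in CE if e[0] in ks],z[:3],0,sh),res([e for e in PE if e[0] in ks],pk,zb,sh),z[4:]/sc,(z[2]+.35)/.03,z[3]/.004]
    s=least_squares(f,[.518,-.322,-.35,0,0,0,0,0],x_scale=[.01,.01,.1,.01,1,1,1,1],loss="soft_l1");z=s.x
    # tool target so that pack centre = cradle centre
    cp=np.cos(z[2]);sp=np.sin(z[2]);tool=z[:2]+np.array([-.0005*cp,-.0005*sp])-np.array([-sp,cp])*z[3]
    print(sc,ks,"cradle",z[:3].round(4),"d",z[3].round(4),"shift",z[4:].round(2),"TOOL",tool.round(4),"cost",round(s.cost,1))
E
python3 rel.py
```

```text
0.3 ['top', 'scene'] cradle [ 0.5194 -0.324  -0.3513] d -0.004 shift [ 1.84 -0.03 -0.4   0.26] TOOL [ 0.5203 -0.3201] cost 15.1
0.3 ['top'] cradle [ 0.5192 -0.3289 -0.351 ] d -0.0082 shift [ 0.11 -0.16  0.    0.  ] TOOL [ 0.5216 -0.321 ] cost 1.9
0.3 ['scene'] cradle [ 0.5181 -0.3201 -0.3505] d -0.0022 shift [ 0.    0.    0.02 -0.07] TOOL [ 0.5184 -0.3179] cost 4.5
1 ['top', 'scene'] cradle [ 0.5192 -0.3235 -0.3514] d -0.0036 shift [ 2.07 -0.1  -0.38  0.24] TOOL [ 0.52   -0.3199] cost 9.9
1 ['top'] cradle [ 0.5195 -0.3272 -0.3509] d -0.0066 shift [ 0.76 -0.08  0.    0.  ] TOOL [ 0.5213 -0.3208] cost 1.5
1 ['scene'] cradle [ 0.5183 -0.3195 -0.3505] d -0.0015 shift [ 0.   -0.    0.21 -0.13] TOOL [ 0.5183 -0.3179] cost 4.5
3 ['top', 'scene'] cradle [ 0.5199 -0.3212 -0.3513] d -0.0013 shift [2.97 0.18 0.32 0.08] TOOL [ 0.5199 -0.3198] cost 8.5
3 ['top'] cradle [ 0.5212 -0.3223 -0.3507] d -0.0016 shift [2.64 0.59 0.   0.  ] TOOL [ 0.5213 -0.3206] cost 0.7
3 ['scene'] cradle [ 0.5186 -0.3185 -0.3506] d -0.0006 shift [ 0.    0.    0.51 -0.19] TOOL [ 0.5184 -0.3178] cost 4.4
```

Both cameras agree on the relative target: tool at about (520, −320) mm, within 1.5 mm, which the bevel will take. I'll centre there and come down to just above the rim.

```bash
python3 go.py 520 -320 68 1.220
```

```text
t 14.63 pos [ 513.8 -315.    86.8] F [-0.1 -0.1 -1.6] gap 39.1
dp [-2.6  7.5 18.8] dr [ 0.002 -0.002 -0.003]
```

Emit:
{"method": "arm_command", "body": {"dr": [[0,0,0],[0,0,0],[0,0,0],[0,0,0],[0,0,0]], "dp": [[-1.5,4,0],[-2.6,7.5,5],[-2.6,7.5,11],[-2.6,7.5,16],[-2.6,7.5,18]], "gripper": [0.25,0.25,0.25,0.25,0.25]}}

```text
time: 15.05
tool_pos: [0.5191, -0.3196, 0.0674]
tcp_rot: [0.82, 0.572, 0.001, -0.001]
contact_force: [-0.1, 0.3, -1.9]
finger_gap: 0.0395
```

```bash
python3 go.py 520 -320 64 1.220
```

```text
t 15.05 pos [ 519.1 -319.6   67.4] F [-0.1  0.3 -1.9] gap 39.5
dp [-0.1  0.9  3.4] dr [-0.    -0.002 -0.003]
```

Now slow steps down, with a force reading after each.

Emit:
{"method": "arm_command", "body": {"dr": [[0,0,0],[0,0,0],[0,0,0],[0,0,0]], "dp": [[0,0.8,1],[0,0.8,2],[0,0.8,3],[0,0.8,4]], "gripper": [0.25,0.25,0.25,0.25]}}

```text
time: 15.38
tool_pos: [0.52, -0.3199, 0.0634]
tcp_rot: [0.82, 0.572, 0.001, -0.001]
contact_force: [-0.4, 1.1, -1.5]
finger_gap: 0.039
```

Emit:
{"method": "arm_command", "body": {"dr": [[0,0,0],[0,0,0],[0,0,0]], "dp": [[0,0,0.7],[0,0,1.4],[0,0,2]], "gripper": [0.25,0.25,0.25]}}

```text
time: 15.63
tool_pos: [0.5201, -0.3199, 0.0615]
tcp_rot: [0.82, 0.572, 0.001, -0.0]
contact_force: [-0.5, 0.4, -0.9]
finger_gap: 0.0388
```

Emit:
{"method": "arm_command", "body": {"dr": [[0,0,0],[0,0,0],[0,0,0]], "dp": [[0,0,0.7],[0,0,1.4],[0,0,2]], "gripper": [0.25,0.25,0.25]}}

```text
time: 15.88
tool_pos: [0.5201, -0.3199, 0.0595]
tcp_rot: [0.82, 0.572, 0.001, -0.0]
contact_force: [-0.1, 0.0, -1.7]
finger_gap: 0.0393
```

Emit:
{"method": "arm_command", "body": {"dr": [[0,0,0],[0,0,0],[0,0,0]], "dp": [[0,0,0.7],[0,0,1.4],[0,0,2]], "gripper": [0.25,0.25,0.25]}}

```text
time: 16.13
tool_pos: [0.5201, -0.3199, 0.0574]
tcp_rot: [0.82, 0.572, 0.001, -0.0]
contact_force: [-0.2, 0.2, 0.2]
finger_gap: 0.039
```

Emit:
{"method": "arm_command", "body": {"dr": [[0,0,0],[0,0,0],[0,0,0]], "dp": [[0,0,0.5],[0,0,1],[0,0,1.5]], "gripper": [0.25,0.25,0.25]}}

```text
time: 16.38
tool_pos: [0.5202, -0.3207, 0.0564]
tcp_rot: [0.82, 0.572, 0.001, 0.0]
contact_force: [-0.9, -0.8, 5.1]
finger_gap: 0.0394
```

Emit:
{"method": "arm_command", "body": {"dr": [[0,0,0],[0,0,0],[0,0,0]], "dp": [[0,0,0.5],[0,0,1],[0,0,1.5]], "gripper": [0.25,0.25,0.25]}}

```text
time: 16.63
tool_pos: [0.5201, -0.321, 0.0547]
tcp_rot: [0.821, 0.572, 0.001, 0.0]
contact_force: [-0.4, -1.9, -1.3]
finger_gap: 0.0388
```

The pack touched the +y bevel lightly (5 N) and slid in. I'll ease towards −y and carry on.

Emit:
{"method": "arm_command", "body": {"dr": [[0,0,0],[0,0,0],[0,0,0]], "dp": [[-0.5,0,0.5],[-0.8,0,1],[-0.8,0,1.5]], "gripper": [0.25,0.25,0.25]}}

```text
time: 16.88
tool_pos: [0.5199, -0.3214, 0.053]
tcp_rot: [0.82, 0.572, 0.001, 0.0]
contact_force: [-0.3, 0.4, -2.4]
finger_gap: 0.0388
```

Emit:
{"method": "arm_command", "body": {"dr": [[0,0,0],[0,0,0],[0,0,0]], "dp": [[0,0,0.6],[0,0,1.2],[0,0,1.8]], "gripper": [0.25,0.25,0.25]}}

```text
time: 17.13
tool_pos: [0.5201, -0.3212, 0.0511]
tcp_rot: [0.82, 0.572, 0.001, 0.0]
contact_force: [-0.0, -0.7, -0.8]
finger_gap: 0.0391
```

Emit:
{"method": "arm_command", "body": {"dr": [[0,0,0],[0,0,0],[0,0,0]], "dp": [[0,0,0.6],[0,0,1.2],[0,0,1.8]], "gripper": [0.25,0.25,0.25]}}

```text
time: 17.38
tool_pos: [0.5201, -0.3212, 0.0492]
tcp_rot: [0.82, 0.572, 0.001, 0.0]
contact_force: [1.0, -0.9, -2.0]
finger_gap: 0.0393
```

Emit:
{"method": "arm_command", "body": {"dr": [[0,0,0],[0,0,0],[0,0,0],[0,0,0]], "dp": [[0,0,0.8],[0,0,1.6],[0,0,2.4],[0,0,3.2]], "gripper": [0.25,0.25,0.25,0.25]}}

```text
time: 17.72
tool_pos: [0.5201, -0.3212, 0.046]
tcp_rot: [0.82, 0.572, 0.001, 0.0]
contact_force: [0.7, -0.8, -1.3]
finger_gap: 0.0391
```

Emit:
{"method": "arm_command", "body": {"dr": [[0,0,0],[0,0,0],[0,0,0],[0,0,0]], "dp": [[0,0,0.8],[0,0,1.6],[0,0,2.4],[0,0,3.2]], "gripper": [0.25,0.25,0.25,0.25]}}

```text
time: 18.05
tool_pos: [0.5202, -0.3212, 0.0427]
tcp_rot: [0.82, 0.572, 0.001, 0.0]
contact_force: [0.5, -0.6, -0.2]
finger_gap: 0.0392
```

Emit:
{"method": "arm_command", "body": {"dr": [[0,0,0],[0,0,0],[0,0,0],[0,0,0]], "dp": [[0,0,0.8],[0,0,1.6],[0,0,2.4],[0,0,3.2]], "gripper": [0.25,0.25,0.25,0.25]}}

```text
time: 18.38
tool_pos: [0.5203, -0.3213, 0.0394]
tcp_rot: [0.82, 0.572, 0.001, 0.0]
contact_force: [0.0, -0.6, -1.0]
finger_gap: 0.039
```

Now smaller steps, watching for the pins (about 4 N) and then the floor.

Emit:
{"method": "arm_command", "body": {"dr": [[0,0,0],[0,0,0],[0,0,0]], "dp": [[0,0,0.6],[0,0,1.2],[0,0,1.8]], "gripper": [0.25,0.25,0.25]}}

```text
time: 18.63
tool_pos: [0.5202, -0.3212, 0.0375]
tcp_rot: [0.82, 0.572, 0.001, 0.0]
contact_force: [0.1, -1.2, -0.3]
finger_gap: 0.0393
```

Emit:
{"method": "arm_command", "body": {"dr": [[0,0,0],[0,0,0],[0,0,0]], "dp": [[0,0,0.5],[0,0,1],[0,0,1.5]], "gripper": [0.25,0.25,0.25]}}

```text
time: 18.88
tool_pos: [0.5203, -0.3213, 0.036]
tcp_rot: [0.82, 0.572, 0.001, 0.0]
contact_force: [0.9, -0.7, -1.0]
finger_gap: 0.0392
```

Emit:
{"method": "arm_command", "body": {"dr": [[0,0,0],[0,0,0],[0,0,0]], "dp": [[0,0,0.5],[0,0,1],[0,0,1.5]], "gripper": [0.25,0.25,0.25]}}

```text
time: 19.13
tool_pos: [0.5203, -0.3213, 0.0345]
tcp_rot: [0.82, 0.572, 0.001, 0.0]
contact_force: [0.6, -1.3, -1.6]
finger_gap: 0.0389
```

Emit:
{"method": "arm_command", "body": {"dr": [[0,0,0],[0,0,0],[0,0,0]], "dp": [[0,0,0.5],[0,0,1],[0,0,1.5]], "gripper": [0.25,0.25,0.25]}}

```text
time: 19.38
tool_pos: [0.5203, -0.3213, 0.0329]
tcp_rot: [0.82, 0.572, 0.001, 0.0]
contact_force: [1.1, -1.4, -1.2]
finger_gap: 0.0391
```

Emit:
{"method": "arm_command", "body": {"dr": [[0,0,0],[0,0,0],[0,0,0]], "dp": [[0,0,0.5],[0,0,1],[0,0,1.5]], "gripper": [0.25,0.25,0.25]}}

```text
time: 19.63
tool_pos: [0.5204, -0.3213, 0.0314]
tcp_rot: [0.82, 0.572, 0.001, 0.0]
contact_force: [-0.1, -0.9, -0.1]
finger_gap: 0.0389
```

Emit:
{"method": "arm_command", "body": {"dr": [[0,0,0],[0,0,0],[0,0,0]], "dp": [[0,0,0.4],[0,0,0.8],[0,0,1.2]], "gripper": [0.25,0.25,0.25]}}

```text
time: 19.88
tool_pos: [0.5204, -0.3213, 0.0301]
tcp_rot: [0.82, 0.572, 0.001, 0.0]
contact_force: [0.4, 0.4, -1.8]
finger_gap: 0.0388
```

Emit:
{"method": "arm_command", "body": {"dr": [[0,0,0],[0,0,0],[0,0,0]], "dp": [[0,0,0.4],[0,0,0.8],[0,0,1.2]], "gripper": [0.25,0.25,0.25]}}

```text
time: 20.13
tool_pos: [0.5204, -0.3213, 0.0289]
tcp_rot: [0.82, 0.572, 0.001, 0.0]
contact_force: [-0.6, -1.3, -1.3]
finger_gap: 0.0392
```

Emit:
{"method": "arm_command", "body": {"dr": [[0,0,0],[0,0,0],[0,0,0]], "dp": [[0,0,0.4],[0,0,0.8],[0,0,1.2]], "gripper": [0.25,0.25,0.25]}}

```text
time: 20.38
tool_pos: [0.5204, -0.3213, 0.0277]
tcp_rot: [0.82, 0.572, 0.001, 0.0]
contact_force: [0.0, -0.5, -1.2]
finger_gap: 0.0392
```

Emit:
{"method": "arm_command", "body": {"dr": [[0,0,0],[0,0,0],[0,0,0]], "dp": [[0,0,0.4],[0,0,0.8],[0,0,1.2]], "gripper": [0.25,0.25,0.25]}}

```text
time: 20.63
tool_pos: [0.5205, -0.3213, 0.0268]
tcp_rot: [0.82, 0.572, 0.001, 0.0]
contact_force: [-0.2, 0.1, 2.3]
finger_gap: 0.0387
```

Pins found: Fz rose by about 3.5 N at z≈27, so the floor should be about 5 mm lower. Small steps from here.

Emit:
{"method": "arm_command", "body": {"dr": [[0,0,0],[0,0,0],[0,0,0]], "dp": [[0,0,0.5],[0,0,1],[0,0,1.5]], "gripper": [0.25,0.25,0.25]}}

```text
time: 20.88
tool_pos: [0.5205, -0.3213, 0.0255]
tcp_rot: [0.82, 0.572, 0.001, 0.0]
contact_force: [-1.1, 0.2, 3.7]
finger_gap: 0.0388
```

Emit:
{"method": "arm_command", "body": {"dr": [[0,0,0],[0,0,0],[0,0,0]], "dp": [[0,0,0.5],[0,0,1],[0,0,1.5]], "gripper": [0.25,0.25,0.25]}}

```text
time: 21.13
tool_pos: [0.5205, -0.3213, 0.0241]
tcp_rot: [0.82, 0.572, 0.001, 0.0]
contact_force: [-1.0, -0.1, 4.0]
finger_gap: 0.039
```

Emit:
{"method": "arm_command", "body": {"dr": [[0,0,0],[0,0,0],[0,0,0]], "dp": [[0,0,0.4],[0,0,0.8],[0,0,1.2]], "gripper": [0.25,0.25,0.25]}}

```text
time: 21.38
tool_pos: [0.5205, -0.3213, 0.023]
tcp_rot: [0.82, 0.572, 0.001, 0.0]
contact_force: [-1.6, -0.2, 5.1]
finger_gap: 0.0392
```

Emit:
{"method": "arm_command", "body": {"dr": [[0,0,0],[0,0,0],[0,0,0]], "dp": [[0,0,0.3],[0,0,0.6],[0,0,0.9]], "gripper": [0.25,0.25,0.25]}}

```text
time: 21.63
tool_pos: [0.5206, -0.3214, 0.0222]
tcp_rot: [0.82, 0.572, 0.001, 0.001]
contact_force: [-0.6, 0.5, 7.7]
finger_gap: 0.0391
```

Emit:
{"method": "arm_command", "body": {"dr": [[0,0,0],[0,0,0],[0,0,0]], "dp": [[0,0,0.3],[0,0,0.6],[0,0,0.9]], "gripper": [0.25,0.25,0.25]}}

```text
time: 21.88
tool_pos: [0.5206, -0.3214, 0.0221]
tcp_rot: [0.82, 0.572, 0.001, 0.001]
contact_force: [-3.0, 1.4, 12.9]
finger_gap: 0.0391
```

The floor is felt: z stopped at 22.1 while Fz rose to 12.9 N, more than the pins alone give. I'll release slowly while still pressing down.

Emit:
{"method": "arm_command", "body": {"dr": [[0,0,0],[0,0,0],[0,0,0],[0,0,0],[0,0,0]], "dp": [[0,0,0.9],[0,0,1.1],[0,0,1.3],[0,0,1.5],[0,0,1.7]], "gripper": [0.25,0.08,0.04,0.0,-0.05]}}

```text
time: 22.3
tool_pos: [0.5199, -0.3211, 0.0205]
tcp_rot: [0.82, 0.572, 0.001, 0.0]
contact_force: [-2.5, 1.0, 6.7]
finger_gap: 0.045
```

Emit:
{"method": "arm_command", "body": {"dr": [[0,0,0],[0,0,0],[0,0,0],[0,0,0],[0,0,0]], "dp": [[0,0,0.4],[0,0,0.6],[0,0,0.6],[0,0,0.6],[0,0,0.6]], "gripper": [-0.1,-0.16,-0.25,-0.35,-0.5]}}

```text
time: 22.72
tool_pos: [0.5198, -0.321, 0.0196]
tcp_rot: [0.82, 0.572, 0.0, -0.0]
contact_force: [0.2, -0.2, 0.2]
finger_gap: 0.0639
```

Run:
```python
from bench import capture,get_state
import numpy as np
s=get_state();print(s["time"],s["tool_pos"].round(4),s["contact_force"].round(1),s["finger_gap"])
np.savez("rel1.npz",s=np.mean([capture("scene")["frame"] for _ in range(3)],0))
```

```text
22.7167 [ 0.5198 -0.321   0.0196] [ 0.2 -0.2  0.2] 0.06385693105416249
```

The gripper is clear of the pack. I'll lift straight up and close the fingers. Then I'll press gently on the pack's top, which shows whether it rides latched (about 1.5 mm of pin travel) or unlatched, and seats it if needed.

Emit:
{"method": "arm_command", "body": {"dr": [[0,0,0],[0,0,0],[0,0,0],[0,0,0],[0,0,0]], "dp": [[0,0,-2],[0,0,-15],[0,0,-35],[0,0,-55],[0,0,-70]], "gripper": [-0.6,-0.6,-0.6,-0.6,-0.6]}}

```text
time: 23.28
tool_pos: [0.5206, -0.3214, 0.0924]
tcp_rot: [0.82, 0.572, 0.001, 0.001]
contact_force: [0.1, -0.4, 0.1]
finger_gap: 0.0679
```

Emit:
{"method": "arm_command", "body": {"dr": [[0,0,0],[0,0,0],[0,0,0],[0,0,0],[0,0,0]], "dp": [[0,-6,0],[0,-6,0],[0,-6,0],[0,-6,0],[0,-6,0]], "gripper": [0.2,1,1,1,1]}}

```text
time: 23.7
tool_pos: [0.5143, -0.319, 0.0914]
tcp_rot: [0.82, 0.572, 0.001, 0.0]
contact_force: [-0.2, -0.5, 0.3]
finger_gap: 0.0076
```

```bash
python3 go.py 514 -319 78 1.22
python3 - <<'E'
from bench import capture
from ov import *
c=capture("scene");f=np.mean([capture("scene")["frame"] for _ in range(4)],0).mean(2)
np.save("rel2.npy",f)
# pack front top edge: latched underside ~9.5mm -> top .0935; compare rows
for z in(.0925,.0985): print(z,proj(c,W([.5195,-.3235,-.351],[[-.02,.02,z],[-.02,0,z],[-.02,-.02,z],[-.026,0,z-.008]])).round(1).tolist())
for u in(420,424,428,432): print(u,f[140:190,u].round().astype(int).tolist())
E
```

```text
t 23.7 pos [ 514.3 -319.    91.4] F [-0.2 -0.5  0.3] gap 7.6
dp [-0.1 -0.3 13.4] dr [ 0.001 -0.001 -0.003]
0.0925 [[419.8, 169.2], [426.0, 167.9], [432.2, 166.7], [427.0, 171.5]]
0.0985 [[420.0, 167.2], [426.3, 165.9], [432.4, 164.7], [427.2, 169.5]]
420 [31, 28, 42, 60, 71, 70, 67, 68, 72, 72, 70, 70, 73, 73, 69, 76, 119, 145, 141, 180, 219, 219, 173, 72, 27, 29, 27, 31, 30, 28, 27, 37, 48, 52, 55, 57, 55, 57, 58, 63, 64, 62, 67, 74, 75, 92, 116, 129, 136, 143]
424 [32, 34, 37, 31, 38, 52, 58, 55, 44, 45, 40, 41, 38, 36, 33, 53, 92, 128, 144, 146, 181, 177, 92, 41, 36, 32, 27, 26, 27, 28, 50, 68, 74, 76, 78, 79, 79, 74, 80, 81, 78, 79, 79, 77, 90, 112, 126, 134, 142, 142]
428 [35, 30, 33, 34, 32, 36, 45, 46, 50, 48, 50, 47, 45, 49, 85, 114, 126, 135, 133, 133, 138, 168, 172, 118, 53, 29, 25, 28, 25, 39, 60, 74, 76, 75, 77, 76, 75, 76, 74, 77, 81, 66, 42, 56, 102, 125, 134, 140, 142, 119]
432 [31, 37, 37, 46, 104, 138, 139, 137, 137, 139, 138, 139, 139, 140, 137, 139, 138, 139, 138, 140, 139, 139, 138, 172, 203, 170, 96, 47, 37, 46, 52, 50, 60, 64, 73, 83, 97, 111, 127, 146, 139, 141, 157, 193, 207, 171, 141, 141, 133, 119]
```

Emit:
{"method": "arm_command", "body": {"dr": [[0,0,0],[0,0,0],[0,0,0],[0,0,0]], "dp": [[0,0,7],[0,0,14],[0,0,20],[0,0,22]], "gripper": [1,1,1,1]}}

```text
time: 24.28
tool_pos: [0.514, -0.3187, 0.0683]
tcp_rot: [0.82, 0.572, 0.0, -0.0]
contact_force: [0.0, -0.2, -0.9]
finger_gap: -0.0002
```

Emit:
{"method": "arm_command", "body": {"dr": [[0,0,0],[0,0,0],[0,0,0]], "dp": [[0,0,0.7],[0,0,1.4],[0,0,2]], "gripper": [1,1,1]}}

```text
time: 24.53
tool_pos: [0.514, -0.3187, 0.0661]
tcp_rot: [0.82, 0.572, 0.0, -0.0]
contact_force: [0.4, -0.3, -0.3]
finger_gap: 0.0001
```

Emit:
{"method": "arm_command", "body": {"dr": [[0,0,0],[0,0,0],[0,0,0]], "dp": [[0,0,0.5],[0,0,1],[0,0,1.5]], "gripper": [1,1,1]}}

```text
time: 24.78
tool_pos: [0.5141, -0.3188, 0.0648]
tcp_rot: [0.82, 0.572, 0.0, -0.0]
contact_force: [-0.8, -0.2, 0.6]
finger_gap: -0.0002
```

Emit:
{"method": "arm_command", "body": {"dr": [[0,0,0],[0,0,0],[0,0,0]], "dp": [[0,0,0.5],[0,0,1],[0,0,1.5]], "gripper": [1,1,1]}}

```text
time: 25.03
tool_pos: [0.5142, -0.3188, 0.0633]
tcp_rot: [0.82, 0.572, 0.0, -0.0]
contact_force: [0.1, -0.9, -0.5]
finger_gap: -0.0002
```

Emit:
{"method": "arm_command", "body": {"dr": [[0,0,0],[0,0,0],[0,0,0]], "dp": [[0,0,0.4],[0,0,0.8],[0,0,1]], "gripper": [1,1,1]}}

```text
time: 25.28
tool_pos: [0.5142, -0.3188, 0.0623]
tcp_rot: [0.82, 0.572, 0.0, -0.0]
contact_force: [0.1, -0.2, 0.4]
finger_gap: 0.0
```

Emit:
{"method": "arm_command", "body": {"dr": [[0,0,0],[0,0,0],[0,0,0]], "dp": [[0,0,0.4],[0,0,0.8],[0,0,1]], "gripper": [1,1,1]}}

```text
time: 25.53
tool_pos: [0.5141, -0.3188, 0.0612]
tcp_rot: [0.82, 0.572, 0.0, -0.0]
contact_force: [0.6, -0.1, -1.0]
finger_gap: 0.0002
```

Emit:
{"method": "arm_command", "body": {"dr": [[0,0,0],[0,0,0],[0,0,0]], "dp": [[0,0,0.4],[0,0,0.8],[0,0,1]], "gripper": [1,1,1]}}

```text
time: 25.78
tool_pos: [0.5146, -0.3189, 0.0605]
tcp_rot: [0.82, 0.572, 0.001, 0.0]
contact_force: [0.4, 0.2, 2.9]
finger_gap: 0.0002
```

Emit:
{"method": "arm_command", "body": {"dr": [[0,0,0],[0,0,0],[0,0,0]], "dp": [[0,0,0.4],[0,0,0.7],[0,0,0.9]], "gripper": [1,1,1]}}

```text
time: 26.03
tool_pos: [0.5155, -0.3192, 0.0601]
tcp_rot: [0.82, 0.572, 0.001, 0.001]
contact_force: [0.8, -0.7, 4.1]
finger_gap: 0.0002
```

Emit:
{"method": "arm_command", "body": {"dr": [[0,0,0],[0,0,0],[0,0,0]], "dp": [[0,0,0.4],[0,0,0.7],[0,0,0.9]], "gripper": [1,1,1]}}

```text
time: 26.28
tool_pos: [0.5159, -0.3195, 0.06]
tcp_rot: [0.82, 0.572, 0.001, 0.001]
contact_force: [-0.2, 0.3, 9.5]
finger_gap: 0.0001
```

Emit:
{"method": "arm_command", "body": {"dr": [[0,0,0],[0,0,0],[0,0,0]], "dp": [[0,0,0.3],[0,0,0.6],[0,0,0.9]], "gripper": [1,1,1]}}

```text
time: 26.53
tool_pos: [0.5161, -0.3195, 0.06]
tcp_rot: [0.82, 0.572, 0.001, 0.002]
contact_force: [-1.8, 2.1, 12.0]
finger_gap: -0.0001
```

Contact came at z≈60.9 and the hard stop at 60.0, with 12 N. That is about 1 mm of pin travel, so the pack rides latched; an unlatched one would sit about 5 mm up. I'll retreat and hand in after a numeric check.

Emit:
{"method": "arm_command", "body": {"dr": [[0,0,0],[0,0,0],[0,0,0],[0,0,0],[0,0,0]], "dp": [[0,0,-1],[0,0,-10],[0,0,-40],[0,0,-75],[0,0,-110]], "gripper": [1,1,1,1,1]}}

```text
time: 26.95
tool_pos: [0.5144, -0.3188, 0.1705]
tcp_rot: [0.82, 0.572, 0.001, 0.0]
contact_force: [0.4, -0.1, -0.0]
finger_gap: 0.0002
```

Emit:
{"method": "arm_command", "body": {"dr": [[0,0,0],[0,0,0],[0,0,0],[0,0,0]], "dp": [[0,0,-10],[0,0,-10],[0,0,-10],[0,0,-10]], "gripper": [1,1,1,1]}}

```text
time: 27.28
tool_pos: [0.5132, -0.3184, 0.1793]
tcp_rot: [0.82, 0.572, 0.0, -0.001]
contact_force: [-0.4, 0.3, -0.3]
finger_gap: 0.0002
```

Run:
```python
from bench import capture,get_state
import numpy as np
s=get_state();print(s["time"],s["tool_pos"].round(3),s["contact_force"].round(1),abs(s["joint_vel"]).max().round(3))
g=np.mean([capture("scene")["frame"] for _ in range(4)],0).mean(2);f=np.load("rel2.npy");a=np.load("avg.npz")["scene"].mean(2)
for u in(420,424,428,432): print(u,f[164:186,u].round().astype(int).tolist(),g[164:186,u].round().astype(int).tolist())
print("vials/holder diff",abs(g-a)[200:245,305:355].mean().round(2),abs(g-a)[240:285,155:200].mean().round(2))
```

```text
27.2833 [ 0.513 -0.318  0.179] [-0.4  0.3 -0.3] 0.016
420 [27, 29, 27, 31, 30, 28, 27, 37, 48, 52, 55, 57, 55, 57, 58, 63, 64, 62, 67, 74, 75, 92] [35, 35, 35, 26, 24, 26, 35, 46, 58, 55, 58, 58, 61, 62, 62, 62, 60, 61, 70, 75, 75, 94]
424 [36, 32, 27, 26, 27, 28, 50, 68, 74, 76, 78, 79, 79, 74, 80, 81, 78, 79, 79, 77, 90, 112] [38, 36, 34, 33, 27, 35, 59, 76, 76, 80, 80, 76, 78, 75, 78, 77, 77, 76, 76, 78, 90, 113]
428 [53, 29, 25, 28, 25, 39, 60, 74, 76, 75, 77, 76, 75, 76, 74, 77, 81, 66, 42, 56, 102, 125] [75, 39, 36, 34, 26, 44, 90, 97, 81, 79, 78, 75, 75, 77, 78, 76, 69, 51, 34, 70, 144, 163]
432 [203, 170, 96, 47, 37, 46, 52, 50, 60, 64, 73, 83, 97, 111, 127, 146, 139, 141, 157, 193, 207, 171] [201, 169, 97, 54, 57, 65, 72, 81, 84, 96, 110, 129, 142, 128, 151, 182, 173, 157, 160, 193, 220, 192]
vials/holder diff 4.85 3.4
```

```bash
python3 -c "
from bench import order;print(order.sign_off())"
```

```text
the job is handed in; nothing more can be done
None
```

The pack is out of the logger and, as far as I could check, latched in the charging cradle. I handed the job in at about 27 s. I squeezed the tab with a 24 N grip, lifted the pack free with under 5 N on the wrist, then felt it down onto the cradle floor and let go slowly while still pressing.

**Checks that agreed**
- **Floor:** the pins were felt about 5 mm above it, and the hard stop came at 12.9 N.
- **Latch:** pressing on the pack's top with shut fingers found only about 1 mm of travel before a 12 N hard stop, so it sits at latched height. The camera edges of the pack were the same before and after that press.
- **End state:** the gripper is about 115 mm above the pack and touching nothing, with no force on the wrist.

**Disagreements and limits**
- **Fingertip height:** both cameras showed the fingertips about 32 mm higher than the reported TCP. I trusted the images, and contact later confirmed them.
- **Camera bias:** the two cameras disagreed by 5–10 mm on the logger and cradle positions. I set the pack over the cradle from its position relative to the cradle in each picture. It touched the bevel once at about 5 N, then slid in.
- **Not seen directly:** I had used all 12 picture views, so the tab being out and the vials and tube holder being unmoved rest on force, height and coarse image-difference checks. I never closed in on the vials or the tube holder. The differences there were small (5 and 3 grey levels), but I had nothing to compare them with.

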